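# Draw the bottom slide box from a raked gravity dispenser into a bench cradle

## Task

Draw the bottom box of microscope slides out of the mouth of the leaning gravity dispenser, leaving the boxes above it in the chute so that they drop down by one, and load it in the empty right-hand bay of the two-bay bench cradle: flat on the leaning saddle, between the side guides, its rear end down against the back stop. Set it down rather than drop it, let go, and do not disturb the open box in the other bay, the two bottles or the timer.

Things in the scene. Friction and masses are not known exactly. Their poses are not given: they have to be found in the camera images.
- dispenser: Fixed grey sheet-metal gravity dispenser: foot plate 176 x 110 x 6 mm and stand that carry the leaning chute, 0.24 m high over all. Origin on the bench, 85 mm straight below the middle of the bottom box's front lower edge; x level, from the mouth towards the rear, y left, z up.
- chute: The chute, leaning back 28 deg: its z runs up along it, its x from the mouth into it, down at 28 deg, y level. Origin on the chute floor at the front end, 85 mm above the dispenser's origin. Boxes rest on the floor (z = 0, only 40 mm wide up to x = 46 mm, so fingers fit beside and below a box) and slide back against the back sheet, x = 86 mm. Side sheets (inner y = +-30 mm) start at x = 44 mm, low down.
- lip_foot (a point): Lower end of the chute's front, midway between the two front lips, at x = -10, z = 48 mm in the chute's frame. From here up, lips and side sheets enclose the upper boxes (8 mm of play to the lips) and hold them back. The bottom box's front 44 mm is free at both sides, but an upright gripper would meet the lips and boxes above: tilt it 30 to 45 deg from vertical, leaning away from the chute (top towards -x).
- box_1: Bottom box in the chute: closed box of slides, white lid on a grey tray, blank ruled label in front, 86 (x) x 56 (y) x 36 (z) mm, about 0.15 kg. Origin at the centre of its underside, x from front to rear end, z up through the lid; leans with the chute, front end at the chute's x = 0. To be drawn along the chute's -x (up at 28 deg) by its length; others rest on it: some 3 to 8 N. Slippery sides: grip with 30 N or more.
- box_2: The next box, same size and looks, lying squarely on box_1. It drops to the chute floor and slides back by itself once box_1 is out.
- box_3: The third box, same, on box_2.
- box_4: The top box, same, on box_3.
- cradle: Fixed grey bench cradle with two bays for such boxes side by side, on a foot plate 120 x 214 x 6 mm. Origin on the bench, midway between the bays, straight below their front ends; x from front to rear, y left, z up. Bays at y = +60 mm (left, holds the open box) and y = -60 mm (right, empty).
- bay_right: Empty bay; leans back 28 deg like the chute: x runs down into it, z square to its saddle. Origin at the saddle's front end, 75 mm above the bench. Saddle 40 mm wide in front, back stop at x = 86 mm, 24 mm high. Side guides from x = 44 mm on, 62 mm apart inside, 12 mm high and flared for 8 mm more; no sides in front of them. A box that is home has its origin at x = 43, y = 0, z = 0 mm, axes as the bay's.
- bay_left: The left bay, alike, which holds the open box.
- open_box: Part-used slide box without its lid, leaning in the left bay: grey tray 86 x 56 x 26 mm with two rows of slides on edge that rise to 31 mm. Origin at the centre of its underside, x from front to rear. To be left alone.
- alcohol: Bystander: white bottle with a blue cap, 52 mm diameter, 134 mm high, standing. Origin at the centre of its underside.
- stain: Bystander: small blue dropper bottle, 34 mm diameter, 92 mm high, standing. Origin at the centre of its underside.
- timer: Bystander: flat timer 70 x 66 x 19 mm, lying on the bench. Origin at the centre of its underside.

How it is judged:
By the outcome, as a careful person would: the job done as asked, in the order asked, and still so for the second after the job is handed in, with the robot touching nothing.
It also fails if it takes over 51 s, if anything falls off the work surface, if the arm or the gripper's body presses on something with over 40 N, if the wrist force passes 120 N, or if a joint passes its speed limit or range.

## Robot

A 6-joint arm with a two-finger parallel gripper is mounted at the origin on a cart in front of the work surface, level with it; the furniture and walls round the work are solid. World frame = base frame: x ahead of the robot, y to its left, z up, the work surface at z = 0. Lengths are in mm, angles in rad, forces in N, time in s.
With the tool pointing down it reaches from about 350 to 800 mm from the base axis. Payload 7.3 kg.
Tool frame: the origin (TCP) lies between the finger pads; the fingertips stand 14 mm ahead of it and the grasp point (between the pads) lies 5 mm behind it (env.nose_length is the distance from the TCP to the fingertips, in mm); x points along the fingers, z is the direction in which the jaws open and shut, and the axes are right-handed (so a half turn about x gives the same grasp; the last joint's range is limited). The gripper opens to 85 mm and grips with 20 to 120 N. Pads are 22 mm wide; open, the fingers measure 114 mm over their backs; the gripper's body (76 mm by 85 mm) begins 54 mm behind the grasp point. The pads swing forward as they close: fully open they stand 13 mm farther back than shut.
Start: joints at [-1.32, 0.342, 1.524, -0, 1.275, -0.146], TCP at [202.919, -484.218, 245.322] pointing down, gripper open.
Joint ranges: [-2.53, 2.53], [-0.77, 2.02], [0.04, 2.7], [-1, 4.14], [0.28, 2.66], [-3.11, 3.11]. Speed limits (rad/s): [2.57, 2.57, 3.14, 3.14, 3.14, 3.14].

## Interface

Orientations are given as a rotation vector (axis times angle).
In Python, from rig import env, imaging, workorder, spotter gives the robot as it stands.
- The arm moves only by the tool arm_command, never from a script. Its argument "deltas" is a list of rows, each an object of numbers: "fingers": the closure, from -1 (fully open) to 1 (shut); "tx", "ty", "tz": the shift along the world's x, y, z each as a share of 0.15 m, from -1 to 1; "roll": the turn about the world's z as a share of 45 degrees, from -1 to 1. A call has 1 to 20 rows; each row is the pose to reach, as a shift and turn from the pose commanded when the call began; what a row does not reach only later rows make up. A row lasts 1/8 s, in which the tool goes at most 62.5 mm and 10.7 degrees, less where a joint would pass 70% of its speed; a pose out of reach is approached as far as the arm can. A call with a number of a shift or a turn outside -1 to 1 is refused whole. A call with a gripper value outside its range is refused whole. The fingers move at their own pace and stop on an object; "grip_force" is the grip in N (left out, the last holds). Time passes only in rows, so rows that repeat a pose let the fingers close. It gives the time, the measured TCP pose, the force and the opening at its end, in the units of the state.
- env.state(): the state, without advancing time (a new reading comes with each control period).
- imaging.read_camera(name): name is "scene" or "top" or "wrist"; returns a dict with "pixels" (384x512x3 uint8, red, green, blue), "fx", "fy", "cx", "cy" (pixels), "R" (3x3) and "t" (3): a world point X has camera coordinates R X + t. Camera axes: x right, y down, z forward; pixel columns grow to the right and rows downward; lengths in mm; the calibration is good to about 2 mm. The wrist camera is an equidistant fisheye: a pixel r from the principal point sees the ray r / f radians off the axis. A picture is of the moment at which its call begins. There is no depth.
- workorder.close_job(): hands the job in, once; it reports no verdict.
Trained networks look in the newest picture that a camera, given by its name, has taken for a name from the list of things; names that differ only in an ending like _2 or _b are one class to them, and where a whole thing is asked for, a point or a joint stands for the part that bears it (a point fixed in the world has none). Each returns a list of dicts, best first, with "p" (0 to 1); they miss things now and then, are a little off and sometimes report something else, mostly with a low value. They report only what shows in the picture. A call takes as long as a camera call.
- spotter.trace(camera, thing): "mask" (384x512 bool, what is visible of it) and "extent" ([left, top, width, height] in pixels, round what is visible of it).
The state is a dict: "time": time; "qpos": joint angles; "qd": joint speeds; "joint_efforts": joint torques, N m; "position": TCP position; "orientation": TCP orientation; "contact_force": force on the tool from outside, world axes, zero at the start; "ft_torque": the same for the moment, N m; "opening": finger opening in mm.
Only numpy, scipy, OpenCV 4.12 (cv2) and the standard library are available. Lean on these libraries where they do the work, as an engineer would, in place of code of your own. Each camera call takes 0.05 s, during which the arm holds its last target.

## Working session

There is one attempt and no reset: what is moved stays moved. The work goes in short steps, Python scripts to look and compute and a tool call to move; the robot and the scene stay as the last step left them, time stands still between calls to the robot, and variables do not carry over. Pictures are saved under pics/ and viewed, and the job is handed in when it is done.

Besides the shell and the picture viewer there is one more tool, called after "Call:" as a command line: name --argument value ..., lists and objects as JSON in quotes. arm_command: Moves the arm, as the interface text tells. Its arguments: {"type":"object","properties":{"deltas":{"type":"array"},"grip_force":{"type":"number"}},"required":["deltas"]}

```bash
ls; mkdir -p pics; python3 - <<'E'
from rig import env, imaging, workorder, spotter
import cv2,numpy as np
print(env.state())
for n in ["scene","top","wrist"]:
    c=imaging.read_camera(n)
    cv2.imwrite(f"pics/{n}0.png",cv2.cvtColor(c["pixels"],cv2.COLOR_RGB2BGR))
    print(n,{k:np.round(v,3).tolist() for k,v in c.items() if k!="pixels"})
E
```

```text
pics
{'time': 0.0, 'qpos': array([-1.31999384e+00,  3.42735945e-01,  1.52504299e+00,  9.50547226e-06,
        1.27538112e+00, -1.46025072e-01]), 'qd': array([ 3.18091665e-05, -2.65248505e-04, -8.25296517e-04, -2.73058372e-03,
        1.22241618e-03,  5.77144779e-05]), 'joint_efforts': array([-1.84197834e-04, -4.33673322e+01, -2.46015519e+01, -1.78064638e-04,
        7.71324558e-03,  2.57685065e-05]), 'position': array([ 202.82390812, -483.82166316,  244.61001163]), 'orientation': array([ 0.91314153,  1.37238207, -0.91140295]), 'contact_force': array([ 0.02507861, -0.01508987, -0.0908763 ]), 'ft_torque': array([-0.00131533, -0.00336083, -0.0242175 ]), 'opening': 85.35194811828804}
scene {'fx': 420.145, 'fy': 420.145, 'cx': 257.603, 'cy': 191.115, 'R': [[-0.689, -0.725, -0.01], [-0.554, 0.535, -0.638], [0.468, -0.434, -0.77]], 't': [396.566, 401.389, 1057.512]}
top {'fx': 432.613, 'fy': 432.613, 'cx': 256.744, 'cy': 189.994, 'R': [[-0.06, -0.998, -0.002], [-0.978, 0.059, -0.199], [0.199, -0.01, -0.98]], 't': [33.888, 587.364, 1417.155]}
wrist {'fx': 297.319, 'fy': 297.319, 'cx': 256.889, 'cy': 193.975, 'R': [[0.387, -0.922, -0.003], [-0.876, -0.368, 0.312], [-0.289, -0.119, -0.95]], 't': [-523.622, -40.681, 380.155]}
```

View pics/scene0.png

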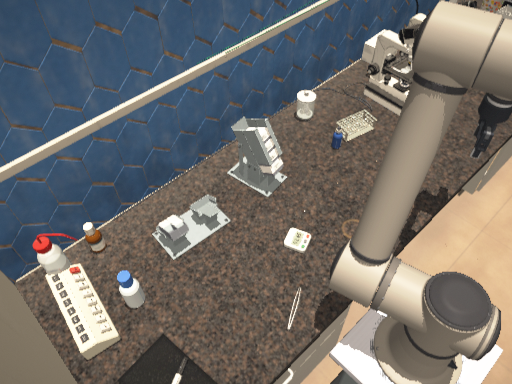

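View pics/top0.png

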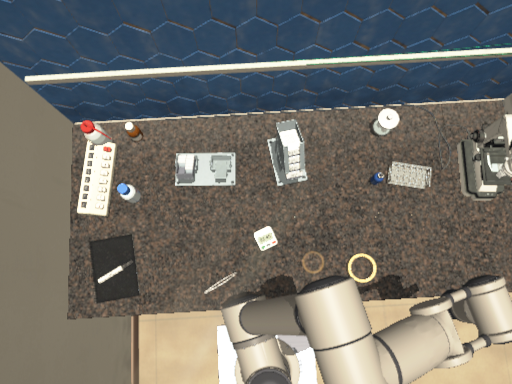

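View pics/wrist0.png

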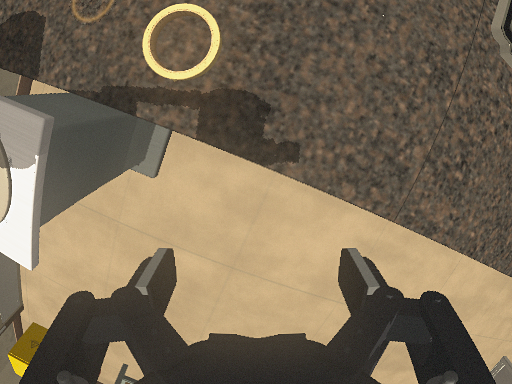

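```bash
python3 - <<'E'
from scipy.spatial.transform import Rotation as R
print(R.from_rotvec([ 0.91314153,  1.37238207, -0.91140295]).as_matrix().round(3))
from rig import env
print([a for a in dir(env) if a[0]!='_'], env.nose_length)
E
```

```text
[[-0.     0.922  0.386]
 [ 0.002  0.386 -0.922]
 [-1.     0.    -0.002]]
['IKError', 'nose_length', 'state'] 14.0
```

```bash
cat > h.py <<'E'
import numpy as np,cv2
from rig import env, imaging, workorder, spotter
def ray(c,u,v):
    d=np.array([(u-c["cx"])/c["fx"],(v-c["cy"])/c["fy"],1.0])
    R=np.array(c["R"]);o=-R.T@np.array(c["t"]);d=R.T@d
    return o,d/np.linalg.norm(d)
def atz(c,u,v,z):
    o,d=ray(c,u,v);return o+d*(z-o[2])/d[2]
def proj(c,X):
    X=np.atleast_2d(X);p=X@np.array(c["R"]).T+np.array(c["t"])
    return np.c_[c["fx"]*p[:,0]/p[:,2]+c["cx"],c["fy"]*p[:,1]/p[:,2]+c["cy"]]
E
python3 - <<'E'
from h import *
ov={}
for n in ["scene","top"]:
    c=imaging.read_camera(n)
    img=cv2.cvtColor(c["pixels"],cv2.COLOR_RGB2BGR)
    for th in ["dispenser","cradle","open_box","box_1","alcohol","stain","timer"]:
        for r in spotter.trace(n,th)[:5 if th=="box_1" else 1]:
            m=r["mask"];ys,xs=np.nonzero(m)
            print(n,th,round(r["p"],2),r["extent"],xs.mean().round(1),ys.mean().round(1),atz(c,xs.mean(),ys.mean(),0).round())
            ov[(n,th)]=m
    x,y,w,h=(110,100,220,170) if n=="scene" else (160,100,160,120)
    cv2.imwrite(f"pics/{n}_crop.png",cv2.resize(img[y:y+h,x:x+w],None,fx=3.6 if n=="scene" else 5,fy=3.6 if n=="scene" else 5,interpolation=cv2.INTER_CUBIC))
np.savez("m.npz",**{a+"_"+b:m for (a,b),m in ov.items()})
E
```

```text
scene dispenser 0.55 [229.1, 119.9, 55.9, 76.2] 254.0 156.3 [ 779. -176.    0.]
scene cradle 0.86 [157.2, 196.1, 69.3, 65.4] 193.3 227.1 [687. 170.   0.]
scene open_box 0.56 [155.8, 216.3, 29.8, 23.2] 173.2 227.8 [728. 216.   0.]
scene box_1 0.67 [261.3, 158.1, 21.5, 15.1] 272.2 168.1 [ 694. -182.    0.]
scene box_1 0.54 [262.6, 139.8, 14.4, 13.4] 269.7 145.9 [ 778. -253.    0.]
scene alcohol 0.75 [116.0, 272.4, 31.1, 36.1] 129.8 289.2 [644. 428.   0.]
scene stain 0.69 [331.1, 128.8, 13.8, 19.6] 337.0 137.9 [ 635. -462.    0.]
scene timer 0.6 [280.2, 228.0, 28.5, 24.6] 296.9 240.3 [431. -26.   0.]
top dispenser 0.58 [265.9, 121.0, 41.6, 66.4] 284.9 153.6 [ 728. -112.    0.]
top cradle 0.96 [171.7, 151.1, 65.4, 31.2] 211.0 169.6 [685. 157.   0.]
top open_box 0.68 [177.7, 155.8, 16.9, 22.3] 185.1 166.4 [702. 249.   0.]
top box_1 0.73 [279.1, 129.5, 21.2, 29.3] 290.7 141.4 [ 773. -136.    0.]
top box_1 0.72 [120.6, 186.3, 19.7, 16.6] 128.4 192.2 [620. 453.   0.]
top box_1 0.54 [287.1, 171.4, 16.8, 7.2] 294.3 174.0 [ 651. -140.    0.]
top box_1 0.43 [287.1, 165.2, 13.7, 4.7] 294.3 166.4 [ 678. -142.    0.]
top alcohol 0.84 [117.4, 183.1, 22.5, 19.7] 128.4 192.2 [620. 453.   0.]
top stain 0.44 [372.2, 172.7, 8.3, 10.0] 376.0 178.0 [ 618. -430.    0.]
top timer 0.82 [256.0, 226.0, 19.2, 23.2] 264.6 236.9 [433. -19.   0.]
```

View pics/scene_crop.png

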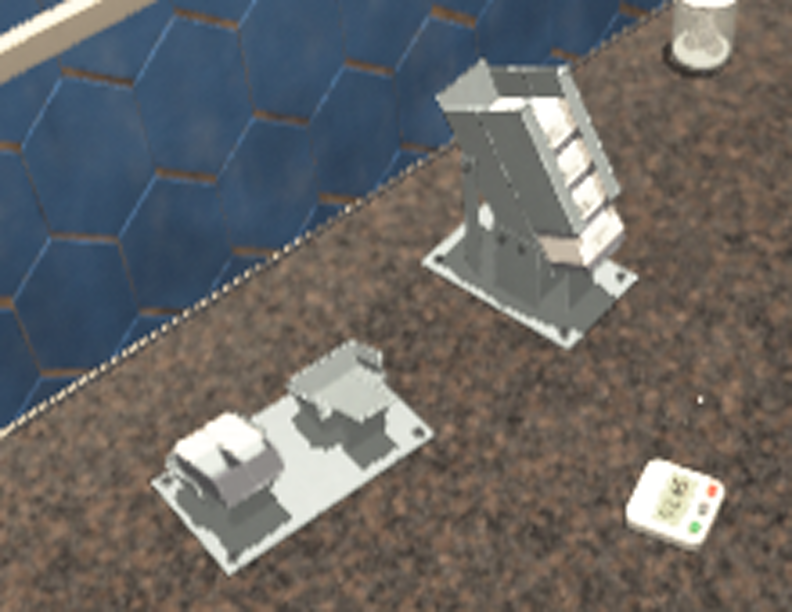

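View pics/top_crop.png

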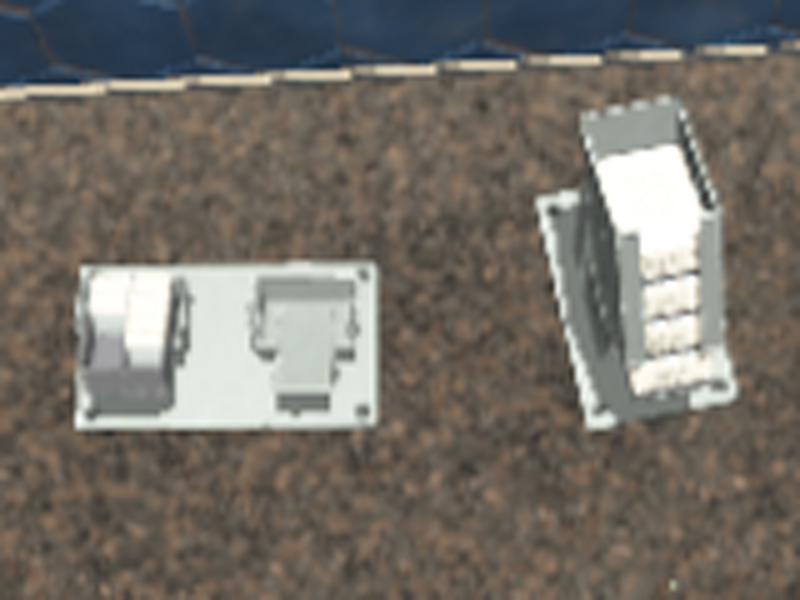

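Call:
arm_command --deltas '[{"tx": 0.25, "ty": 0, "tz": 0.2}, {"tx": 0.5, "ty": 0.1, "tz": 0.4}, {"tx": 0.75, "ty": 0.2, "tz": 0.6}, {"tx": 1, "ty": 0.3, "tz": 0.7}, {"tx": 1, "ty": 0.3, "tz": 0.7}]'

```text
validation failed for argument at $.de...
```

```bash
python3 - <<'E'
from h import *
from scipy.spatial.transform import Rotation as R
s=env.state();print(s["time"],s["qpos"].round(3),s["position"].round(1),R.from_rotvec(s["orientation"]).as_matrix().round(3).tolist())
E
```

```text
0.95 [-1.32   0.342  1.524  0.     1.275 -0.146] [ 202.9 -484.2  245.3] [[0.0, 0.922, 0.386], [-0.0, 0.386, -0.922], [-1.0, 0.0, 0.0]]
```

Call:
arm_command --deltas '[{"fingers": -1, "tx": 0.25, "ty": 0, "tz": 0.2, "roll": 0}, {"fingers": -1, "tx": 0.5, "ty": 0.1, "tz": 0.4, "roll": 0}, {"fingers": -1, "tx": 0.75, "ty": 0.2, "tz": 0.6, "roll": 0}, {"fingers": -1, "tx": 1, "ty": 0.3, "tz": 0.7, "roll": 0}, {"fingers": -1, "tx": 1, "ty": 0.3, "tz": 0.7, "roll": 0}]'

```text
time: 1.58
position: [355.3, -438.3, 351.5]
orientation: [0.908, 1.37, -0.909]
contact_force: [-1.0, -0.9, -0.5]
opening: 85.5
```

```bash
python3 - <<'E'
from h import *
from scipy.spatial.transform import Rotation as R
s=env.state();print(s["time"],s["qpos"].round(3),s["position"].round(1),R.from_rotvec(s["orientation"]).as_matrix().round(3).tolist())
E
```

```text
1.575 [-1.026e+00  3.600e-01  1.208e+00  1.000e-03  1.570e+00  1.440e-01] [ 355.3 -438.3  351.5] [[0.002, 0.921, 0.39], [-0.002, 0.39, -0.921], [-1.0, 0.001, 0.003]]
```

Call:
arm_command --deltas '[{"fingers": -1, "tx": 0.3, "ty": 0, "tz": 0.3, "roll": 0}, {"fingers": -1, "tx": 0.6, "ty": 0, "tz": 0.6, "roll": 0}, {"fingers": -1, "tx": 0.9, "ty": 0, "tz": 0.9, "roll": 0}, {"fingers": -1, "tx": 1, "ty": 0, "tz": 1, "roll": 0}, {"fingers": -1, "tx": 1, "ty": 0, "tz": 1, "roll": 0}]'

```text
time: 2.2
position: [504.2, -440.3, 499.9]
orientation: [0.911, 1.37, -0.912]
contact_force: [0.1, -0.2, -0.2]
opening: 85.7
```

Call:
arm_command --deltas '[{"fingers": -1, "tx": 0.2, "ty": 0, "tz": 0.3, "roll": 0}, {"fingers": -1, "tx": 0.4, "ty": 0, "tz": 0.6, "roll": 0}, {"fingers": -1, "tx": 0.6, "ty": 0, "tz": 0.9, "roll": 0}, {"fingers": -1, "tx": 0.7, "ty": 0, "tz": 1, "roll": 0}, {"fingers": -1, "tx": 0.7, "ty": 0, "tz": 1, "roll": 0}]'

```text
time: 2.82
position: [521.6, -383.0, 545.7]
orientation: [0.905, 1.331, -0.908]
contact_force: [-0.1, 0.3, 0.5]
opening: 85.3
```

```bash
python3 - <<'E'
from h import *
from scipy.spatial.transform import Rotation as R
s=env.state();print(s["time"],s["qpos"].round(3),s["position"].round(1),R.from_rotvec(s["orientation"]).as_matrix().round(3).tolist())
E
```

```text
2.825 [-0.754  0.724  0.037  0.006  2.341  0.424] [ 521.6 -383.   545.7] [[0.032, 0.922, 0.386], [-0.024, 0.387, -0.922], [-0.999, 0.02, 0.034]]
```

Call:
arm_command --deltas '[{"fingers": -1, "tx": 0, "ty": 0, "tz": -0.2, "roll": 0}, {"fingers": -1, "tx": 0, "ty": 0, "tz": -0.4, "roll": 0}, {"fingers": -1, "tx": 0, "ty": 0, "tz": -0.6, "roll": 0}, {"fingers": -1, "tx": 0, "ty": 0, "tz": -0.6, "roll": 0}]'

```text
time: 3.32
position: [521.0, -383.1, 452.3]
orientation: [0.907, 1.339, -0.909]
contact_force: [-0.2, 0.3, 1.0]
opening: 85.2
```

```bash
python3 - <<'E'
from h import *
from scipy.spatial.transform import Rotation as R
s=env.state();print(s["time"],s["qpos"].round(3),s["position"].round(1),R.from_rotvec(s["orientation"]).as_matrix().round(3).tolist())
E
```

```text
3.325 [-0.754  0.545  0.651  0.005  1.915  0.421] [ 521.  -383.1  452.3] [[0.026, 0.922, 0.386], [-0.018, 0.386, -0.922], [-1.0, 0.017, 0.027]]
```

```bash
cat > kin.py <<'E'
import numpy as np
from scipy.optimize import least_squares
from scipy.spatial.transform import Rotation as R
Ry=lambda a:R.from_rotvec([0,a,0]).as_matrix()
Rz=lambda a:R.from_rotvec([0,0,a]).as_matrix()
# default params filled by fit
def fk(q,p):
    a,h,L1,L2,e,Lt=p
    A=Rz(q[0])
    x=A@np.array([a,0,h]);A=A@Ry(q[1]);x=x+A@[0,0,L1];A=A@Ry(q[2]);x=x+A@[e,0,L2]
    A=A@Rz(q[3])@Ry(q[4]);x=x+A@[0,0,Lt];A=A@Rz(q[5])
    return x,A
# tool: x_tool=A z ; 
E
python3 - <<'E'
from kin import *
D=[([-1.32,.342,1.524,0,1.275,-.146],[202.9,-484.2,245.3],[[0,.922,.386],[0,.386,-.922],[-1,0,0]]),
([-1.026,.36,1.208,.001,1.57,.144],[355.3,-438.3,351.5],[[0.002, 0.921, 0.39], [-0.002, 0.39, -0.921], [-1.0, 0.001, 0.003]]),
([-.754,.724,.037,.006,2.341,.424],[521.6,-383,545.7],[[0.032, 0.922, 0.386], [-0.024, 0.387, -0.922], [-0.999, 0.02, 0.034]]),
([-.754,.545,.651,.005,1.915,.421],[521,-383.1,452.3],[[0.026, 0.922, 0.386], [-0.018, 0.386, -0.922], [-1.0, 0.017, 0.027]])]
f=lambda p:np.concatenate([fk(q,p)[0]-x for q,x,_ in D]+[0.01*(np.array(p)-[0,350,400,400,0,200])])
s=least_squares(f,[0,350,400,400,0,200]);print(s.x.round(1),f(s.x)[:12].round(1))
for q,x,M in D: print((fk(q,s.x)[1].T@np.array(M)).round(2).tolist())
np.save("p.npy",s.x)
E
```

```text
[  84.3 3003.4  300.   349.4   -4.2 2940.7] [-73.3 -21.7   2.4 -67.8 -30.5  -2.8 -48.4 -44.   -0.  -35.2 -54.1   0.2]
[[0.0, -0.0, -1.0], [0.0, 1.0, -0.0], [1.0, -0.0, 0.0]]
[[0.0, -0.0, -1.0], [-0.0, 1.0, -0.0], [1.0, 0.0, 0.0]]
[[-0.0, 0.0, -1.0], [0.0, 1.0, -0.0], [1.0, 0.0, 0.0]]
[[-0.0, -0.0, -1.0], [0.0, 1.0, -0.0], [1.0, -0.0, -0.0]]
```

```bash
python3 - <<'E'
s=open('kin.py').read().replace("a,h,L1,L2,e,Lt=p","a,h,L1,L2,e,Lt,b=p").replace("[a,0,h]","[a,b,h]")
open('kin.py','w').write(s)
E
python3 - <<'E'
from kin import *
D=[([-1.32,.342736,1.52504,0,1.27538,-.146],[202.82,-483.82,244.61]),
([-1.026,.36,1.208,.001,1.57,.144],[355.3,-438.3,351.5]),
([-.754,.724,.037,.006,2.341,.424],[521.6,-383,545.7]),
([-.754,.545,.651,.005,1.915,.421],[521,-383.1,452.3])]
for h in (None,):
    f=lambda p:np.concatenate([fk(q,p)[0]-x for q,x in D]+[0.003*(np.array(p)-[0,350,400,400,0,200,76])])
    s=least_squares(f,[0,350,400,400,0,200,76],x_scale=100);print(s.x.round(1),f(s.x)[:12].round(1))
np.save("p.npy",s.x)
E
```

```text
[5.000e-01 2.479e+02 5.045e+02 3.796e+02 4.590e+01 3.235e+02 7.630e+01] [-0.1 -0.  -0.1 -0.1 -0.1  0.2 -0.1 -0.2  0.1  0.2  0.4 -0.2]
```

```bash
cat >> kin.py <<'E'
C=np.array([[0,0,-1],[0,1,0],[1,0,0.]])
LO=np.array([-2.53,-.77,.04,-1,.28,-3.11]);HI=np.array([2.53,2.02,2.7,4.14,2.66,3.11])
P=np.load("p.npy")
def pose(q): 
    x,A=fk(q,P);return x,A@C
def ik(q0,x,M,w=1.0):
    def f(q):
        y,N=pose(q);return np.r_[(y-x)/1000,w*R.from_matrix(M@N.T).as_rotvec()]
    s=least_squares(f,np.clip(q0,LO+1e-4,HI-1e-4),bounds=(LO,HI));return s.x
def show(q):
    x,M=pose(q);t=M[:,0];return q.round(3),x.round(1),"tilt",np.degrees(np.arccos(-t[2])).round(1),"dir",t.round(3),"jaw",M[:,2].round(3)
E
python3 - <<'E'
from kin import *
q0=np.array([-.85,.5,.6,0,2,.3]);M=R.from_rotvec([.913,1.372,-.912]).as_matrix()
for w in (.3,.6,1,1.5):
    q=ik(q0,np.array([607.9,-439.2,650.3]),M,w);print(w,*show(q))
# strategies
q=np.array([-.754,.545,.651,.005,1.915,.421])
x,M=pose(q)
for roll in (30,60,90,120,150,165,180,200):
    qq=ik(q,x,Rz(np.radians(-roll))@M,.6);print(roll,*show(qq))
E
```

```text
0.3 [-0.753  0.676  0.04   0.041  2.16   0.449] [ 559.4 -404.1  585.9] tilt 15.3 dir [ 0.215 -0.154 -0.964] jaw [ 0.361 -0.905  0.225]
0.6 [-0.748  0.709  0.04   0.016  2.301  0.437] [ 531.3 -383.8  555.2] tilt 5.2 dir [ 0.074 -0.053 -0.996] jaw [ 0.383 -0.92   0.078]
1 [-0.747  0.721  0.04   0.007  2.346  0.432] [ 522.4 -377.4  546.5] tilt 2.0 dir [ 0.028 -0.02  -0.999] jaw [ 0.386 -0.922  0.029]
1.5 [-0.746  0.725  0.04   0.003  2.361  0.431] [ 519.3 -375.2  543.8] tilt 0.9 dir [ 0.013 -0.008 -1.   ] jaw [ 0.386 -0.922  0.013]
30 [-0.746  0.548  0.645 -0.012  1.919  0.947] [ 521.2 -382.7  452.1] tilt 1.8 dir [ 0.013 -0.028 -1.   ] jaw [-0.126 -0.992  0.026]
60 [-0.739  0.558  0.628 -0.026  1.936  1.472] [ 521.2 -382.7  452.1] tilt 1.8 dir [-0.002 -0.031 -1.   ] jaw [-0.605 -0.796  0.026]
90 [-0.736  0.573  0.603 -0.033  1.961  1.995] [ 521.2 -382.7  452.1] tilt 1.8 dir [-0.018 -0.026 -1.   ] jaw [-0.922 -0.387  0.026]
120 [-0.737  0.587  0.577 -0.031  1.988  2.518] [ 521.2 -382.7  452.1] tilt 1.8 dir [-0.028 -0.013 -1.   ] jaw [-0.992  0.126  0.026]
150 [-0.742  0.599  0.557 -0.021  2.01   3.04 ] [ 521.2 -382.7  452.1] tilt 1.8 dir [-0.031  0.002 -1.   ] jaw [-0.796  0.605  0.026]
165 [-0.837  0.578  0.59  -0.011  2.002  3.11 ] [ 479.1 -422.   453.6] tilt 1.7 dir [-0.026  0.014 -1.   ] jaw [-0.689  0.724  0.028]
180 [-0.754  0.545  0.651  0.005  1.915  0.421] [ 521.2 -382.7  452.1] tilt 1.8 dir [ 0.026 -0.018 -1.   ] jaw [ 0.387 -0.922  0.026]
200 [-0.755  0.602  0.552  0.007  2.018 -2.371] [ 521.2 -382.7  452.1] tilt 1.8 dir [-0.018  0.025 -1.   ] jaw [-0.048  0.998  0.026]
```

```bash
python3 - <<'E'
from kin import *
import itertools
def tilt(q):
    M=pose(q)[1];t=M[:,0];c=np.cos(q[0]);s=np.sin(q[0]);return np.degrees(np.arctan2(c*t[0]+s*t[1],-t[2]))
def run(q,n):
    for i in range(n):
        x,M=pose(q);best=None
        u=np.array([np.cos(q[0]),np.sin(q[0]),0])
        for a in np.arange(0,360,30):
            d=150*(np.cos(np.radians(a))*u+np.sin(np.radians(a))*np.array([0,0,1]))
            qq=ik(q,x+d,M,.9)
            if best is None or tilt(qq)>tilt(best[0]):best=(qq,a)
        q,a=best
        print(i,a,q.round(2),pose(q)[0].round(),tilt(q).round(1))
    return q
# stretched start
print("far");run(np.array([-.5,.72,.04,0,2.38,1.57]),6)
print("high q5 lim");run(np.array([-.5,.0,.5,0,2.64,1.57]),6)
print("high q5 lim");run(np.array([-.5,-.6,1.1,0,2.64,1.57]),6)
E
```

```text
far
0 30 [-0.52  0.75  0.04  0.01  2.31  1.56] [ 611. -258.  530.] 2.4
1 30 [-0.53  0.77  0.04  0.01  2.24  1.54] [ 632. -281.  515.] 4.9
2 30 [-0.55  0.79  0.04  0.02  2.18  1.53] [ 651. -304.  503.] 7.4
3 30 [-0.57  0.81  0.04  0.03  2.11  1.52] [ 668. -326.  493.] 10.1
4 30 [-0.58  0.83  0.04  0.04  2.05  1.51] [ 684. -348.  484.] 12.8
5 30 [-0.6   0.84  0.04  0.05  1.99  1.49] [ 700. -370.  478.] 15.6
high q5 lim
0 90 [-0.5   0.01  0.43  0.    2.66  1.57] [231. -40. 752.] 2.2
1 90 [-0.5   0.01  0.4   0.    2.66  1.57] [230. -40. 760.] 4.4
2 90 [-0.51  0.01  0.36  0.    2.66  1.57] [229. -39. 769.] 6.5
3 90 [-0.51  0.01  0.32  0.    2.66  1.56] [228. -39. 777.] 8.7
4 90 [-0.51  0.01  0.29  0.    2.66  1.56] [228. -39. 785.] 10.8
5 90 [-0.51  0.01  0.25  0.01  2.66  1.56] [227. -39. 793.] 13.0
high q5 lim
0 150 [-0.12 -0.65  1.11  0.06  2.66  2.  ] [-78.  94. 647.] 1.3
1 150 [ 0.2  -0.7   1.13  0.1   2.66  2.36] [-125.   68.  637.] 3.0
2 120 [ 0.61 -0.6   0.99  0.12  2.66  2.79] [-111.   36.  676.] 5.2
3 120 [ 0.97 -0.54  0.88  0.08  2.66  3.11] [-97.  16. 703.] 7.6
4 120 [ 1.01 -0.53  0.84  0.05  2.66  3.11] [-92.   9. 711.] 9.7
5 120 [ 1.06 -0.53  0.81  0.    2.66  3.11] [-87.   2. 719.] 11.8
```

Call:
arm_command --deltas '[{"fingers": -1, "tx": 0, "ty": 0, "tz": 0.1, "roll": -0.23}, {"fingers": -1, "tx": 0, "ty": 0, "tz": 0.2, "roll": -0.46}, {"fingers": -1, "tx": 0, "ty": 0, "tz": 0.3, "roll": -0.7}, {"fingers": -1, "tx": 0, "ty": 0, "tz": 0.4, "roll": -0.92}, {"fingers": -1, "tx": 0, "ty": 0, "tz": 0.5, "roll": -1}]'

```text
time: 3.95
position: [521.5, -383.4, 532.2]
orientation: [1.469, 0.957, -1.496]
contact_force: [-0.1, -0.0, 0.5]
opening: 85.2
```

Call:
arm_command --deltas '[{"fingers": -1, "tx": 0.4, "ty": -0.3, "tz": 0.5, "roll": -0.23}, {"fingers": -1, "tx": 0.8, "ty": -0.6, "tz": 1, "roll": -0.47}, {"fingers": -1, "tx": 0.8, "ty": -0.6, "tz": 1, "roll": -0.47}]'

```text
time: 4.32
position: [397.3, -288.2, 643.7]
orientation: [1.714, 0.854, -1.824]
contact_force: [-0.2, -0.0, 1.1]
opening: 85.3
```

Call:
arm_command --deltas '[{"fingers": -1, "tx": 0.8, "ty": -0.6, "tz": 1, "roll": 0}, {"fingers": -1, "tx": 0.8, "ty": -0.6, "tz": 1, "roll": 0}]'

```text
time: 4.58
position: [396.2, -287.6, 645.4]
orientation: [1.717, 0.857, -1.814]
contact_force: [0.8, -0.1, -0.2]
opening: 85.7
```

```bash
cat > st.py <<'E'
from h import *
from kin import *
s=env.state();x,M=s["position"],R.from_rotvec(s["orientation"]).as_matrix()
print(s["time"],s["qpos"].round(3),x.round(1),"tilt",np.degrees(np.arccos(-M[2,0])).round(1),"dir",M[:,0].round(3),"jaw",M[:,2].round(3),"F",s["contact_force"].round(1),s["opening"].round(1),"fk",(pose(s["qpos"])[0]-x).round(1))
E
python3 st.py
```

```text
Traceback (most recent call last):
  File "st.py", line 4, in <module>
    print(s["time"],s["qpos"].round(3),x.round(1),"tilt",np.degrees(np.arccos(-M[2,0])).round(1),"dir",M[:,0].round(3),"jaw",M[:,2].round(3),"F",s["contact_force"].round(1),s["opening"].round(1),"fk",(pose(s["qpos"])[0]-x).round(1))
                                                                                                                                                                             ^^^^^^^^^^^^^^^^^^
AttributeError: 'float' object has no attribute 'round'
```

```bash
sed -i 's/s\["opening"\].round(1)/round(s["opening"],1)/' st.py; python3 st.py
```

```text
4.575 [-0.778  0.554  0.036 -0.024  2.658  1.525] [ 396.2 -287.6  645.4] tilt 6.1 dir [-0.083  0.066 -0.994] jaw [-0.683 -0.731  0.008] F [ 0.8 -0.1 -0.2] 85.7 fk [-2.7  2.2 -0.1]
```

```bash
python3 - <<'E'
from kin import *
D=[([-1.32,.342736,1.52504,0,1.27538,-.146],[202.82,-483.82,244.61]),
([-1.026,.36,1.208,.001,1.57,.144],[355.3,-438.3,351.5]),
([-.754,.724,.037,.006,2.341,.424],[521.6,-383,545.7]),
([-.754,.545,.651,.005,1.915,.421],[521,-383.1,452.3]),([-0.778,0.554,0.036,-0.024,2.658,1.525],[396.2,-287.6,645.4])]
f=lambda p:np.concatenate([fk(q,p)[0]-x for q,x in D]+[0.001*(np.array(p)-[0,350,400,400,0,200,76])])
s=least_squares(f,[0,350,400,400,0,200,76],x_scale=100);print(s.x.round(1),f(s.x)[:15].round(1))
np.save("p.npy",s.x)
E
cat > sol.py <<'E'
from kin import *
def jac(q):
    x,M=pose(q);J=np.zeros((6,6))
    for i in range(6):
        d=np.zeros(6);d[i]=1e-5;y,N=pose(q+d);J[:3,i]=(y-x)/1e-5/1000;J[3:,i]=R.from_matrix(N@M.T).as_rotvec()/1e-5
    return J
def clipik(q,x,M,lam=1e-3,n=50,mx=None,w=1.):
    W=np.diag([1,1,1,w,w,w])
    for i in range(n):
        y,N=pose(q);e=W@np.r_[(x-y)/1000,R.from_matrix(M@N.T).as_rotvec()]
        J=W@jac(q);dq=J.T@np.linalg.solve(J@J.T+lam*np.eye(6),e)
        if mx: dq*=min(1,mx/np.abs(dq).max())
        q=np.clip(q+dq,LO,HI)
    return q
E
python3 - <<'E'
from sol import *
qA=np.array([-.85,.5,.6,0,2.04,.3]);MA=R.from_rotvec([.913,1.372,-.912]).as_matrix();xA=np.array([607.9,-439.2,650.3])
qB=np.array([-.754,.70,.15,.005,2.27,1.2]);MB=Rz(np.radians(-21))@R.from_rotvec([1.469,.957,-1.496]).as_matrix();xB=np.array([641.5,-473,682])
from sol import *
for lam in (1e-4,1e-3,1e-2,.05,.2):
  for mx in (None,.2):
   for n in (5,30,200):
    print(lam,mx,n,"A",clipik(qA,xA,MA,lam,n,mx).round(2),"B",clipik(qB,xB,MB,lam,n,mx).round(2))
E
```

```text
[ -1.  220.5 507.4 380.1  46.2 298.5  76.4] [-0.  -0.  -0.1  0.  -0.1  0.2 -0.1 -0.2  0.1  0.1  0.4 -0.1 -0.1 -0.1
 -0. ]
0.0001 None 5 A [-0.74 -0.77  2.7  -1.    0.28  3.11] B [ 0.77  1.6   0.79 -0.71  1.39  3.03]
0.0001 None 30 A [ 2.53 -0.77  1.98  4.14  2.66 -3.11] B [-2.53 -0.77  2.7  -1.    2.66  3.11]
0.0001 None 200 A [ 2.53 -0.08  0.87  4.14  2.66 -3.11] B [ 2.53 -0.77  2.7   4.14  2.66  3.11]
0.0001 0.2 5 A [-0.8   0.91  0.04  0.    2.61  0.37] B [-0.75  1.09  0.04  0.01  2.66  1.29]
0.0001 0.2 30 A [-0.73  1.31  0.04  0.28  2.66  0.79] B [-0.72  1.46  0.04  0.82  2.66  2.61]
0.0001 0.2 200 A [-0.64  0.64  2.01  3.22  1.21  3.11] B [-1.01  1.82  0.04  1.96  2.26  3.11]
0.001 None 5 A [-0.73  1.14  0.04  0.02  2.66  0.47] B [-0.72  0.96  0.04 -0.12  2.66  1.49]
0.001 None 30 A [-0.73  1.16  0.04  0.02  2.66  0.47] B [-0.72  1.74  0.04  0.07  2.66  1.76]
0.001 None 200 A [-0.73  0.79  0.04  0.01  2.66  0.45] B [ 2.53 -0.77  0.37 -1.    2.66  2.41]
0.001 0.2 5 A [-0.79  0.91  0.04  0.    2.6   0.38] B [-0.75  1.06  0.04  0.01  2.66  1.34]
0.001 0.2 30 A [-0.73  1.21  0.04  0.
[... 1108 characters left out ...]
 0.01  2.42  0.43] B [-0.74  0.77  0.04 -0.05  2.4   1.55]
0.05 0.2 200 A [-0.75  0.76  0.04  0.01  2.42  0.43] B [-0.74  0.77  0.04 -0.05  2.4   1.55]
0.2 None 5 A [-0.75  0.63  0.26  0.01  2.22  0.43] B [-0.74  0.74  0.04 -0.04  2.33  1.55]
0.2 None 30 A [-0.75  0.73  0.04  0.01  2.37  0.43] B [-0.74  0.74  0.04 -0.04  2.33  1.56]
0.2 None 200 A [-0.75  0.73  0.04  0.01  2.37  0.43] B [-0.74  0.74  0.04 -0.04  2.33  1.56]
0.2 0.2 5 A [-0.75  0.63  0.26  0.01  2.22  0.43] B [-0.74  0.74  0.04 -0.04  2.33  1.55]
0.2 0.2 30 A [-0.75  0.73  0.04  0.01  2.37  0.43] B [-0.74  0.74  0.04 -0.04  2.33  1.56]
0.2 0.2 200 A [-0.75  0.73  0.04  0.01  2.37  0.43] B [-0.74  0.74  0.04 -0.04  2.33  1.56]
```

```bash
python3 - <<'E'
from sol import *
qB=np.array([-.754,.70,.15,.005,2.27,1.2]);M0=R.from_rotvec([1.469,.957,-1.496]).as_matrix();MB=Rz(np.radians(-21.15))@M0;xB=np.array([521.5+120,-383.4-90,532+150])
obs=np.array([-0.778,0.554,0.036,-0.024,2.658,1.525])
print(show(qB)); print(R.from_matrix(MB@pose(obs)[1].T).as_rotvec(), xB-pose(obs)[0])
# after call 3: base = obs pose, target + (120,-90,150)
for w in (.02,.05,.1,.2,.3,.5,1):
    q=ik(qB,xB,MB,w);print(w,*show(q))
    q=ik(obs,pose(obs)[0]+[120,-90,150],pose(obs)[1],w);print("  C",*show(q))
E
```

```text
(array([-0.754,  0.7  ,  0.15 ,  0.005,  2.27 ,  1.2  ]), array([ 525.7, -387.3,  526.3]), 'tilt', np.float64(1.3), 'dir', array([ 0.018, -0.012, -1.   ]), 'jaw', array([-0.371, -0.929,  0.004]))
[-0.10761143 -0.07715356 -0.00672218] [ 245.40346639 -185.68474375   36.62947324]
0.02 [-0.746  0.645  0.04   0.039  1.668  1.591] [ 640.9 -473.   681.2] tilt 45.3 dir [ 0.547 -0.453 -0.704] jaw [-0.667 -0.744 -0.039]
  C [-0.817  0.423  0.04   0.146  1.887  1.613] [ 515.6 -377.4  794.3] tilt 45.7 dir [ 0.582 -0.417 -0.698] jaw [-0.653 -0.751 -0.095]
0.05 [-0.746  0.645  0.04   0.037  1.685  1.591] [ 638.1 -471.   677.2] tilt 44.2 dir [ 0.536 -0.446 -0.716] jaw [-0.668 -0.743 -0.037]
  C [-0.816  0.425  0.04   0.144  1.907  1.612] [ 513.1 -375.5  788.6] tilt 44.4 dir [ 0.569 -0.408 -0.714] jaw [-0.655 -0.75  -0.093]
0.1 [-0.746  0.647  0.04   0.032  1.741  1.59 ] [ 628.9 -464.5  664.4] tilt 40.9 dir [ 0.502 -0.421 -0.756] jaw [-0.671 -0.741 -0.033]
  C [-0.814  0.433  0.04   0.134  1.974  1.61 ] [ 504.8 -369.3  770.1] tilt 40.1 dir [ 0.524 -0.375 -0.765] jaw [-0.66  -0.747 -0.086]
0.2 [-0.74
[... 388 characters left out ...]
29] jaw [-0.685 -0.729 -0.003]
  C [-0.792  0.507  0.04   0.063  2.354  1.582] [ 452.4 -330.8  675.1] tilt 14.0 dir [ 0.198 -0.138 -0.97 ] jaw [-0.681 -0.732 -0.035]
0.5 [-0.743  0.705  0.04  -0.024  2.209  1.57 ] [ 545.1 -404.6  561.8] tilt 10.8 dir [ 0.124 -0.14  -0.982] jaw [-0.689 -0.725  0.016]
  C [-0.781  0.552  0.04   0.016  2.521  1.556] [ 427.8 -312.7  643.8] tilt 1.7 dir [ 0.027 -0.013 -1.   ] jaw [-0.684 -0.73  -0.009]
1 [-0.742  0.726  0.04  -0.041  2.308  1.561] [ 526.6 -391.1  544.4] tilt 4.2 dir [ 0.029 -0.068 -0.997] jaw [-0.69  -0.723  0.029]
  C [-0.776  0.575  0.04  -0.012  2.6    1.537] [ 416.3 -304.4  632.3] tilt 4.2 dir [-0.057  0.047 -0.997] jaw [-0.684 -0.73   0.004]
```

Call:
arm_command --deltas '[{"fingers": -1, "tx": 0.8, "ty": -0.6, "tz": 0, "roll": 0}, {"fingers": -1, "tx": 0.8, "ty": -0.6, "tz": 0, "roll": 0}]'

```text
time: 4.82
position: [413.0, -300.4, 620.2]
orientation: [1.719, 0.91, -1.841]
contact_force: [-0.1, -0.1, -0.3]
opening: 85.4
```

```bash
python3 st.py
```

```text
4.825 [-0.777  0.604  0.036 -0.009  2.657  1.54 ] [ 413.  -300.4  620.2] tilt 8.9 dir [-0.114  0.106 -0.988] jaw [-0.684 -0.729  0.001] F [-0.1 -0.1 -0.3] 85.4 fk [-0.1  0.1  0.2]
```

```bash
python3 - <<'E'
from sol import *
import itertools
obsB=np.array([-0.778,0.554,0.04,-0.024,2.66,1.525])
x,M=pose(obsB)
for w in (1,.5,.3,.1):
 for lam in (1e-3,1e-2,.05,.2,1):
  for n in (1,3,10,100):
    c=clipik(obsB,x+[120,-90,150],M,lam,n,None,w);d=clipik(obsB,x+[120,-90,0],M,lam,n,None,w)
    if abs(c[1]-.554)<.04: print(w,lam,n,"C",c.round(3),"D",d.round(3))
E
```

```text
1 0.2 1 C [-0.779  0.585  0.04  -0.019  2.637  1.528] D [-0.774  0.651  0.04  -0.019  2.577  1.533]
1 0.2 3 C [-0.778  0.589  0.04  -0.015  2.63   1.533] D [-0.765  0.679  0.04  -0.015  2.54   1.546]
1 0.2 10 C [-0.776  0.589  0.04  -0.012  2.629  1.537] D [-0.761  0.681  0.04  -0.012  2.533  1.553]
1 0.2 100 C [-0.776  0.589  0.04  -0.012  2.629  1.537] D [-0.761  0.681  0.04  -0.012  2.533  1.553]
1 1 1 C [-0.779  0.561  0.04  -0.022  2.644  1.525] D [-0.778  0.595  0.04  -0.022  2.625  1.526]
1 1 3 C [-0.78   0.57   0.04  -0.019  2.626  1.527] D [-0.776  0.638  0.04  -0.019  2.578  1.53 ]
1 1 10 C [-0.779  0.578  0.04  -0.015  2.611  1.532] D [-0.767  0.672  0.04  -0.016  2.531  1.543]
1 1 100 C [-0.776  0.579  0.04  -0.012  2.61   1.537] D [-0.761  0.676  0.04  -0.012  2.525  1.553]
0.5 0.2 1 C [-0.78   0.572  0.04  -0.015  2.609  1.528] D [-0.773  0.649  0.04  -0.018  2.571  1.531]
0.5 0.2 3 C [-0.779  0.569  0.04  -0.005  2.571  1.537] D [-0.765  0.67   0.04  -0.012  2.517  1.544]
0.5 0.2 10 C [-0.78   0.566  0.04   0.011  2.552  1.552] D [-0.762  0.669  0.04  -0.004  2.498  1.
[... 1664 characters left out ...]
-0.016  2.575  1.526] D [-0.774  0.635  0.04  -0.017  2.573  1.527]
0.3 1 10 C [-7.780e-01  5.220e-01  4.000e-02 -2.000e-03  2.456e+00  1.532e+00] D [-0.766  0.65   0.04  -0.009  2.48   1.535]
0.1 0.01 1 C [-0.767  0.546  0.04   0.042  2.312  1.557] D [-0.752  0.678  0.04   0.01   2.41   1.552]
0.1 0.05 1 C [-0.769  0.516  0.04   0.007  2.372  1.531] D [-0.759  0.657  0.04  -0.003  2.457  1.531]
0.1 0.2 1 C [-0.777  0.531  0.04  -0.011  2.521  1.526] D [-0.77   0.639  0.04  -0.013  2.551  1.526]
0.1 1 1 C [-0.779  0.546  0.04  -0.021  2.624  1.525] D [-0.777  0.595  0.04  -0.021  2.625  1.525]
0.1 1 3 C [-0.778  0.528  0.04  -0.015  2.553  1.525] D [-0.774  0.633  0.04  -0.016  2.571  1.525]
```

Call:
arm_command --deltas '[{"fingers": -1, "tx": 1, "ty": -0.8, "tz": 0, "roll": 0}, {"fingers": -1, "tx": 1, "ty": -0.8, "tz": 0, "roll": 0}, {"fingers": -1, "tx": 1, "ty": -0.8, "tz": 0, "roll": 0}, {"fingers": -1, "tx": 1, "ty": -0.8, "tz": 0, "roll": 0}]'

```text
time: 5.32
position: [424.1, -313.3, 598.2]
orientation: [1.72, 0.956, -1.863]
contact_force: [-0.3, 0.1, 0.8]
opening: 85.5
```

```bash
python3 st.py
```

```text
5.325 [-7.820e-01  6.470e-01  3.600e-02  2.000e-03  2.657e+00  1.545e+00] [ 424.1 -313.3  598.2] tilt 11.4 dir [-0.139  0.14  -0.98 ] jaw [-0.685 -0.728 -0.007] F [-0.3  0.1  0.8] 85.5 fk [ 0.  -0.   0.1]
```

Call:
arm_command --deltas '[{"fingers": -1, "tx": 1, "ty": -0.8, "tz": -0.3, "roll": 0}]'

```text
time: 5.45
position: [433.4, -321.5, 580.5]
orientation: [1.72, 0.994, -1.88]
contact_force: [0.3, -1.0, -0.2]
opening: 85.8
```

```bash
python3 st.py
```

```text
5.45 [-0.783  0.681  0.036  0.011  2.657  1.551] [ 433.4 -321.5  580.5] tilt 13.3 dir [-0.16   0.166 -0.973] jaw [-0.686 -0.728 -0.012] F [ 0.3 -1.  -0.2] 85.8 fk [ 0.1 -0.1  0.1]
```

Call:
arm_command --deltas '[{"fingers": -1, "tx": 1, "ty": -0.75, "tz": 0, "roll": 0}]'

```text
time: 5.58
position: [442.5, -328.3, 563.2]
orientation: [1.721, 1.028, -1.896]
contact_force: [-0.1, 0.5, -0.2]
opening: 85.7
```

```bash
python3 st.py
```

```text
5.575 [-0.783  0.713  0.036  0.022  2.657  1.561] [ 442.5 -328.3  563.2] tilt 15.1 dir [-0.178  0.191 -0.965] jaw [-0.687 -0.726 -0.018] F [-0.1  0.5 -0.2] 85.7 fk [ 0.1 -0.1  0.1]
```

Call:
arm_command --deltas '[{"fingers": -1, "tx": 1, "ty": -1, "tz": 0, "roll": 0}]'

```text
time: 5.7
position: [445.0, -339.6, 548.5]
orientation: [1.721, 1.059, -1.908]
contact_force: [0.2, -0.9, 0.2]
opening: 85.3
```

```bash
python3 st.py
```

```text
5.7 [-0.795  0.74   0.036  0.025  2.657  1.551] [ 445.  -339.6  548.5] tilt 16.7 dir [-0.193  0.213 -0.958] jaw [-0.687 -0.726 -0.023] F [ 0.2 -0.9  0.2] 85.3 fk [ 0.2 -0.2  0. ]
```

Call:
arm_command --deltas '[{"fingers": -1, "tx": 0.7, "ty": -1, "tz": 0.3, "roll": 0}]'

```text
time: 5.82
position: [438.4, -355.5, 540.2]
orientation: [1.724, 1.076, -1.912]
contact_force: [0.1, -0.1, -0.8]
opening: 85.4
```

```bash
python3 st.py
```

```text
5.825 [-0.822  0.754  0.036  0.019  2.657  1.52 ] [ 438.4 -355.5  540.2] tilt 17.5 dir [-0.199  0.227 -0.953] jaw [-0.688 -0.725 -0.029] F [ 0.1 -0.1 -0.8] 85.4 fk [ 0.2 -0.2  0. ]
```

Call:
arm_command --deltas '[{"fingers": -1, "tx": 1, "ty": -0.2, "tz": -0.3, "roll": 0}]'

```text
time: 5.95
position: [460.4, -343.2, 523.2]
orientation: [1.726, 1.107, -1.933]
contact_force: [1.4, -0.1, -0.3]
opening: 85.1
```

Call:
arm_command --deltas '[{"fingers": -1, "tx": 1, "ty": -0.2, "tz": -0.3, "roll": 0}]'

```text
time: 6.08
position: [483.2, -328.6, 504.2]
orientation: [1.717, 1.147, -1.951]
contact_force: [-0.2, -0.9, -0.6]
opening: 85.5
```

```bash
python3 st.py
```

```text
6.075 [-0.747  0.818  0.036  0.079  2.657  1.645] [ 483.2 -328.6  504.2] tilt 21.4 dir [-0.241  0.273 -0.931] jaw [-0.692 -0.721 -0.033] F [-0.2 -0.9 -0.6] 85.5 fk [ 0.3 -0.3 -0.1]
```

Call:
arm_command --deltas '[{"fingers": -1, "tx": 1, "ty": -0.3, "tz": -0.3, "roll": 0}]'

```text
time: 6.2
position: [499.9, -319.5, 485.7]
orientation: [1.707, 1.185, -1.969]
contact_force: [-0.8, 0.8, -0.6]
opening: 85.4
```

Call:
arm_command --deltas '[{"fingers": -1, "tx": 1, "ty": -0.3, "tz": -0.3, "roll": 0}]'

```text
time: 6.32
position: [514.3, -311.6, 467.5]
orientation: [1.697, 1.22, -1.989]
contact_force: [-0.5, 0.0, -0.4]
opening: 85.6
```

Call:
arm_command --deltas '[{"fingers": -1, "tx": 1, "ty": -0.3, "tz": -0.3, "roll": 0}]'

```text
time: 6.45
position: [527.3, -303.8, 449.6]
orientation: [1.686, 1.255, -2.008]
contact_force: [-0.6, -0.5, -0.3]
opening: 85.4
```

```bash
python3 st.py
```

```text
6.45 [-0.681  0.912  0.036  0.138  2.657  1.752] [ 527.3 -303.8  449.6] tilt 27.0 dir [-0.309  0.333 -0.891] jaw [-0.69  -0.723 -0.031] F [-0.6 -0.5 -0.3] 85.4 fk [ 0.5 -0.5 -0.2]
```

Call:
arm_command --deltas '[{"fingers": -1, "tx": 1, "ty": -0.3, "tz": -0.3, "roll": 0}]'

```text
time: 6.58
position: [538.7, -296.6, 432.3]
orientation: [1.673, 1.288, -2.027]
contact_force: [-0.1, 0.4, -0.5]
opening: 85.4
```

Call:
arm_command --deltas '[{"fingers": -1, "tx": 1, "ty": -0.3, "tz": -0.3, "roll": 0}]'

```text
time: 6.7
position: [548.8, -289.8, 415.5]
orientation: [1.659, 1.32, -2.046]
contact_force: [-0.1, -0.1, -0.2]
opening: 85.5
```

Call:
arm_command --deltas '[{"fingers": -1, "tx": 1, "ty": -0.3, "tz": -0.3, "roll": 0}]'

```text
time: 6.82
position: [557.6, -283.6, 399.3]
orientation: [1.646, 1.35, -2.063]
contact_force: [-0.2, 0.7, 0.0]
opening: 85.1
```

Call:
arm_command --deltas '[{"fingers": -1, "tx": 1, "ty": -0.3, "tz": -0.3, "roll": 0}]'

```text
time: 6.95
position: [565.4, -277.9, 383.7]
orientation: [1.632, 1.379, -2.08]
contact_force: [-0.1, 0.2, 1.0]
opening: 85.1
```

```bash
python3 st.py
```

```text
6.95 [-0.622  1.021  0.037  0.195  2.657  1.844] [ 565.4 -277.9  383.7] tilt 33.7 dir [-0.392  0.392 -0.832] jaw [-0.685 -0.728 -0.02 ] F [-0.1  0.2  1. ] 85.1 fk [ 0.7 -0.6 -0.4]
```

Call:
arm_command --deltas '[{"fingers": -1, "tx": 1, "ty": -0.3, "tz": -0.3, "roll": 0}]'

```text
time: 7.08
position: [572.2, -272.5, 368.6]
orientation: [1.618, 1.407, -2.096]
contact_force: [0.7, -0.4, 0.7]
opening: 85.7
```

Call:
arm_command --deltas '[{"fingers": -1, "tx": 1, "ty": -0.3, "tz": -0.3, "roll": 0}]'

```text
time: 7.2
position: [578.3, -267.5, 354.0]
orientation: [1.604, 1.433, -2.112]
contact_force: [0.6, -0.6, 1.0]
opening: 85.2
```

```bash
python3 st.py; cat > sim.py <<'E'
from sol import *
from rig import env
s=env.state();q=s["qpos"];x=s["position"];M=R.from_rotvec(s["orientation"]).as_matrix()
for tgt in ([420,-250,380],[420,-150,300],[450,-200,450],[350,-350,350]):
  for sg in (1,-1):
    q=s["qpos"].copy();x0=x.copy();ok=True;qs=[]
    for k in range(1,27):
        a=min(k,26);f=min(1,k/6)
        rot=sg*a*(237 if sg>0 else 123)/26
        qn=ik(q,x+(np.array(tgt)-x)*f,Rz(np.radians(rot))@M,1.)
        y,N=pose(qn);err=np.linalg.norm(y-(x+(np.array(tgt)-x)*f)),np.degrees(np.linalg.norm(R.from_matrix(N.T@Rz(np.radians(rot))@M).as_rotvec()))
        qs.append((err[0].round(1),err[1].round(1),np.abs(qn-q).max().round(2)));q=qn
    print(tgt,sg,q.round(2),"max",np.max(qs,0))
E
python3 sim.py
```

```text
7.2 [-0.601  1.069  0.037  0.216  2.657  1.875] [ 578.3 -267.5  354. ] tilt 36.6 dir [-0.428  0.415 -0.803] jaw [-0.682 -0.731 -0.014] F [ 0.6 -0.6  1. ] 85.2 fk [ 0.7 -0.6 -0.5]
[420, -250, 380] 1 [-1.07  0.01  1.72  0.64  1.27 -3.04] max [0.   0.   0.35]
[420, -250, 380] -1 [-1.15  0.01  1.79  0.68  1.27  3.11] max [36.5   1.1   0.34]
[420, -150, 300] 1 [-0.9  -0.06  2.02  0.7   1.   -3.06] max [0.   0.   0.47]
[420, -150, 300] -1 [-0.97 -0.05  2.07  0.74  1.    3.11] max [24.7   0.8   0.46]
[450, -200, 450] 1 [-0.92 -0.04  1.59  0.59  1.34 -2.81] max [0.  0.  0.3]
[450, -200, 450] -1 [-1.18 -0.07  1.8   0.69  1.35  3.11] max [101.4    2.9    0.29]
[350, -350, 350] 1 [-1.21  0.12  1.58  0.62  1.38 -3.11] max [55.8   1.8   0.38]
[350, -350, 350] -1 [-1.32  0.13  1.68  0.65  1.37  2.99] max [0.   0.   0.37]
```

```bash
python3 - <<'E'
import cv2
a=cv2.imread("pics/scene0.png");b=cv2.imread("pics/top0.png")
cv2.imwrite("pics/z1.png",cv2.resize(a[110:200,222:292],None,fx=8,fy=6.6,interpolation=cv2.INTER_CUBIC))
cv2.imwrite("pics/z2.png",cv2.resize(b[115:190,262:312],None,fx=8,fy=8,interpolation=cv2.INTER_CUBIC))
E
```

```text
(no output)
```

View pics/z1.png

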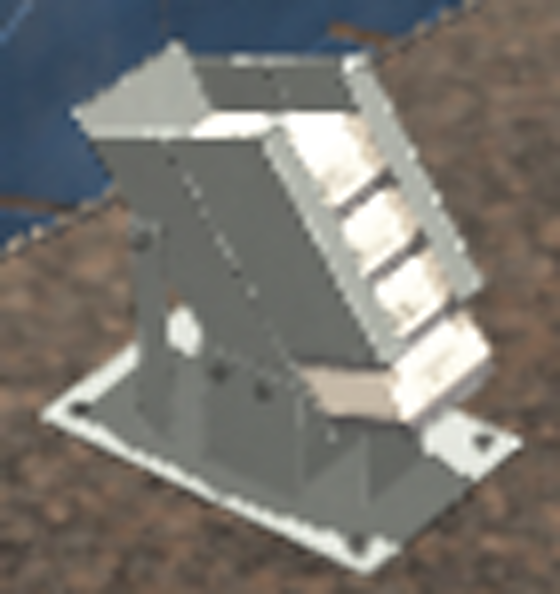

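View pics/z2.png

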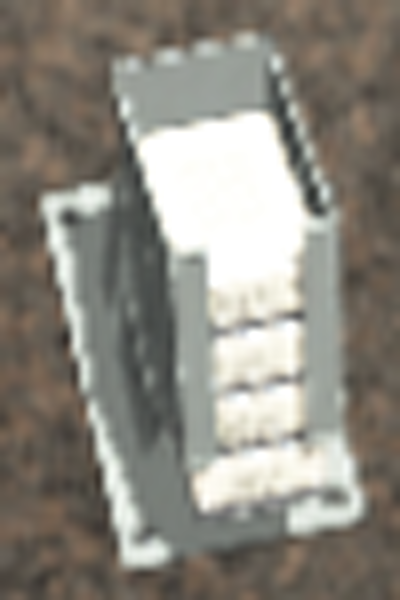

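```bash
cat > cams.py <<'E'
import numpy as np
from rig import imaging
E
python3 - <<'E'
from h import *
from scipy.optimize import least_squares
cs={n:imaging.read_camera(n) for n in("scene","top")}
import pickle;pickle.dump({n:{k:v for k,v in c.items() if k!="pixels"} for n,c in cs.items()},open("cams.pkl","wb"))
z=lambda u,v,ox,oy,sx,sy:[(u+.5)/sx-.5+ox,(v+.5)/sy-.5+oy]
S=lambda u,v:z(u,v,222,110,8,6.6);T=lambda u,v:z(u,v,262,115,8,8)
ca,sa=np.cos(np.radians(28)),np.sin(np.radians(28))
def chute(x,y,zz): return np.array([ca*x+sa*zz,y,85-sa*x+ca*zz])
def plate(po): return {"RL":[po+176,55,6],"FL":[po,55,6],"FR":[po,-55,6]}
bx={"ful":chute(0,28,36),"fll":chute(0,28,0),"flr":chute(0,-28,0),"fur":chute(0,-28,36)}
obs=[("scene",S(42,412),"RL"),("scene",S(368,574),"FL"),("scene",S(522,440),"FR"),("top",T(43,197),"RL"),("top",T(125,567),"FL"),("top",T(360,520),"FR"),
("scene",S(393,372),"ful"),("scene",S(404,423),"fll"),("scene",S(490,362),"flr"),("scene",S(470,315),"fur"),("top",T(203,513),"fll"),("top",T(328,487),"flr"),("top",T(190,462),"ful"),("top",T(322,440),"fur")]
def W(p,n):
    x,y,a,po=p;P=np.array({**plate(po),**bx}[n],float);c,s=np.cos(a),np.sin(a);return np.array([x+c*P[0]-s*P[1],y+s*P[0]+c*P[1],P[2]])
f=lambda p:np.concatenate([proj(cs[c],W(p,n))[0]-o for c,o,n in obs])
s=least_squares(f,[660,-140,.2,-20],loss="soft_l1");print(s.x.round(3),np.degrees(s.x[2]));r=f(s.x).reshape(-1,2).round(1)
for o,e in zip(obs,r):print(o[0],o[2],e)
E
```

```text
[ 6.18411e+02 -1.31299e+02  1.44000e-01  3.14000e-01] 8.240155105056743
scene RL [-0.3  0.3]
scene FL [-0.3  0.2]
scene FR [0.1 0.6]
top RL [ 0.3 -0.2]
top FL [0.4 0.1]
top FR [ 1.3 -0.2]
scene ful [-2.2  0.5]
scene fll [0.6 2.1]
scene flr [0.3 1.1]
scene fur [-1.1 -1. ]
top fll [-0.4  0.4]
top flr [0.1 0.4]
top ful [ 0.7 -0.3]
top fur [ 0.7 -0.8]
```

```bash
python3 - <<'E'
import cv2
a=cv2.imread("pics/scene0.png");b=cv2.imread("pics/top0.png")
cv2.imwrite("pics/z3.png",cv2.resize(a[190:266,150:235],None,fx=8,fy=7,interpolation=cv2.INTER_CUBIC))
cv2.imwrite("pics/z4.png",cv2.resize(b[145:195,170:240],None,fx=10,fy=10,interpolation=cv2.INTER_CUBIC))
E
```

```text
(no output)
```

View pics/z3.png

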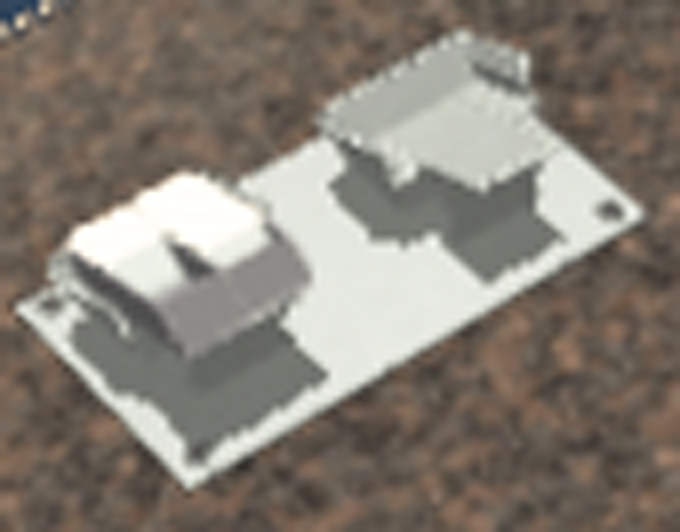

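View pics/z4.png

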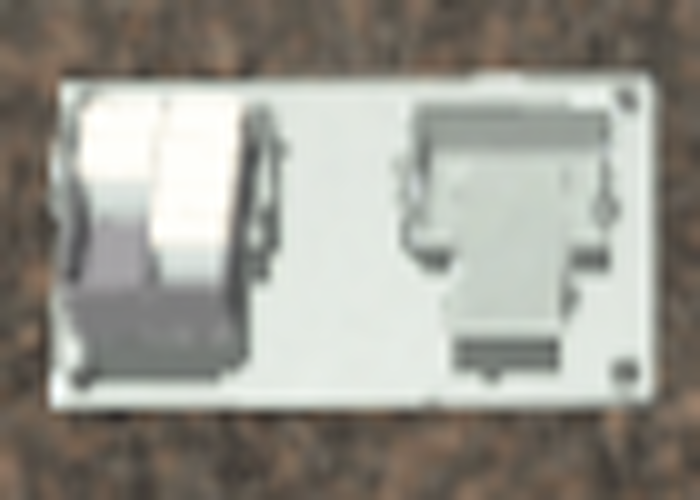

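```bash
python3 - <<'E'
from h import *
from scipy.optimize import least_squares
import pickle
cs=pickle.load(open("cams.pkl","rb"))
z=lambda u,v,ox,oy,sx,sy:[(u+.5)/sx-.5+ox,(v+.5)/sy-.5+oy]
S=lambda u,v:z(u,v,150,190,8,7);T=lambda u,v:z(u,v,170,145,10,10)
ca,sa=np.cos(np.radians(28)),np.sin(np.radians(28))
bay=lambda x,y,zz,oy=-60: np.array([ca*x+sa*zz,y+oy,75-sa*x+ca*zz])
def pts(po): return {"RL":[po+120,107,6],"FL":[po,107,6],"FR":[po,-107,6],"RR":[po+120,-107,6],"sl":bay(0,20,0),"sr":bay(0,-20,0)}
obs=[("scene",S(18,308),"RL"),("scene",S(190,488),"FL"),("scene",S(643,215),"FR"),("top",T(60,83),"RL"),("top",T(655,76),"RR"),("top",T(652,402),"FR"),("top",T(53,408),"FL"),
("scene",S(485,187),"sl"),("scene",S(550,155),"sr"),("top",T(453,337),"sl"),("top",T(560,335),"sr")]
def W(p,n):
    x,y,a,po=p;P=np.array(pts(po)[n],float);c,s=np.cos(a),np.sin(a);return np.array([x+c*P[0]-s*P[1],y+s*P[0]+c*P[1],P[2]])
f=lambda p:np.concatenate([proj(cs[c],W(p,n))[0]-o for c,o,n in obs])
s=least_squares(f,[640,160,0,-20],loss="soft_l1");print(s.x.round(3),np.degrees(s.x[2]));r=f(s.x).reshape(-1,2).round(1)
for o,e in zip(obs,r):print(o[0],o[2],e)
E
```

```text
[ 6.36496e+02  1.79188e+02 -4.90000e-02 -8.33700e+00] -2.8034241539924083
scene RL [-0.8  0.3]
scene FL [-0.6  0.5]
scene FR [0.4 0.2]
top RL [ 0.3 -0.1]
top RR [ 0.2 -0.1]
top FR [ 0.5 -0.1]
top FL [0.1 0. ]
scene sl [-0.9  0.9]
scene sr [ 1.8 -1.7]
top sl [-0.4 -0. ]
top sr [0.7 0. ]
```

Call:
arm_command --deltas '[{"fingers": -1, "tx": 1, "ty": -0.3, "tz": -0.3, "roll": 0}]'

```text
time: 7.42
position: [583.0, -263.2, 342.1]
orientation: [1.592, 1.454, -2.125]
contact_force: [-0.3, 0.3, -0.9]
opening: 85.7
```

Call:
arm_command --deltas '[{"fingers": -1, "tx": 1, "ty": -0.3, "tz": -0.3, "roll": 0}]'

```text
time: 7.55
position: [588.2, -258.5, 327.0]
orientation: [1.576, 1.481, -2.14]
contact_force: [0.6, -0.1, -0.2]
opening: 85.1
```

```bash
python3 st.py; cat > geo.py <<'E'
from sol import *
D0=np.array([618.4,-131.3,0]);DY=np.radians(8.24)
B0=np.array([636.5,179.2,0]);BY=np.radians(-2.8)
ca,sa=np.cos(np.radians(28)),np.sin(np.radians(28))
def chuteW(x,y,z): return D0+Rz(DY)@np.array([ca*x+sa*z,y,85-sa*x+ca*z])
def bayW(x,y,z): return B0+Rz(BY)@np.array([ca*x+sa*z,y-60,75-sa*x+ca*z])
CF=Rz(DY)@Ry(np.radians(28)); BF=Rz(BY)@Ry(np.radians(28))  # columns = frame axes
E
cat > sim2.py <<'E'
from geo import *
from rig import env
s=env.state();q=s["qpos"];x=s["position"];M=R.from_rotvec(s["orientation"]).as_matrix()
az=np.degrees(np.arctan2(M[1,0],M[0,0]));jaw=np.degrees(np.arctan2(M[1,2],M[0,2]))
print("az",az,"jaw",jaw,"perp off",jaw-90-az+360)
tot=8.24+270-(jaw+0)-0  # jaw -> DY-90+... 
tot=(8.24-90-jaw)%360
tot2=(8.24+90-jaw)%360
print("rolls to align jaw",tot,tot2,"want dir az 8.24:",(8.24-az)%360)
E
python3 sim2.py
```

```text
7.55 [-0.584  1.113  0.037  0.234  2.657  1.9  ] [ 588.2 -258.5  327. ] tilt 39.2 dir [-0.46   0.434 -0.775] jaw [-0.679 -0.734 -0.008] F [ 0.6 -0.1 -0.2] 85.1 fk [ 0.8 -0.7 -0.6]
az 136.6675581796794 jaw -132.75745589645794 perp off 0.5749859238626414
rolls to align jaw 50.997455896457936 230.99745589645795 want dir az 8.24: 231.57244182032062
```

```bash
cat > sim3.py <<'E'
from geo import *
from rig import env
s=env.state();q0=s["qpos"];x=s["position"];M=R.from_rotvec(s["orientation"]).as_matrix()
Mf=Rz(np.radians(231.2))@M
d=Mf[:,0]
def tcp(frame,gx,gz,gy=0): 
    return frame(gx,gy,gz)+5*d
pre=tcp(chuteW,-90,17);gr=tcp(chuteW,16,17)
print("pre",pre.round(1),"grasp",gr.round(1),"d in chute",(CF.T@d).round(3))
for way in ([420,-200,400],[450,-100,400],[450,-250,350],[480,-150,350]):
  way=np.array(way);q=q0.copy();out=[]
  for k in range(1,31):
    if k<=22: f=min(1,k/8);p=x+(way-x)*f;a=231.2*k/22
    else: p=way+(pre-way)*(k-22)/8;a=231.2
    N=Rz(np.radians(a))@M;qn=ik(q,p,N,1.);y,_=pose(qn)
    out.append((np.linalg.norm(y-p).round(1),np.abs(qn-q).max().round(2),*qn.round(2)));q=qn
  o=np.array(out);print(way,"err",o[:,0].max(),"dq",o[:,1].max(),"min",o[:,2:].min(0),"max",o[:,2:].max(0),"end",q.round(2))
for nm,p in (("grasp",gr),("pulled",tcp(chuteW,-95,17))):
    q=ik(q,p,Mf,1.);print(nm,p.round(1),q.round(2),np.linalg.norm(pose(q)[0]-p).round(1))
Mb=Rz(np.radians(231.2-11.04))@M;d=Mb[:,0]
for g in (-60,16):
    p=tcp(bayW,g,17);q=ik(q,p,Mb,1.);print("bay",p.round(1),q.round(2),np.linalg.norm(pose(q)[0]-p).round(1))
E
python3 sim3.py
```

```text
pre [ 550.8 -141.1  138.4] grasp [ 643.4 -127.7   88.6] d in chute [ 0.922 -0.004 -0.388]
[ 420 -200  400] err 38.0 dq 0.43 min [-1.01 -0.21  0.24 -0.69  0.5  -3.11] max [-0.2   1.01  2.03  1.    2.58  1.6 ] end [-0.57  0.33  1.99  1.    0.5  -3.11]
[ 450 -100  400] err 38.0 dq 0.43 min [-0.71 -0.22  0.26 -0.69  0.5  -3.11] max [0.03 1.   2.06 1.   2.56 1.63] end [-0.57  0.33  1.99  1.    0.5  -3.11]
[ 450 -250  350] err 38.0 dq 0.48 min [-1.01 -0.07  0.2  -0.71  0.5  -3.11] max [-0.29  1.04  2.    1.    2.59  1.6 ] end [-0.57  0.33  1.99  1.    0.5  -3.11]
[ 480 -150  350] err 38.0 dq 0.48 min [-0.77 -0.09  0.22 -0.71  0.5  -3.11] max [-0.08  1.02  2.03  1.    2.58  1.62] end [-0.57  0.33  1.99  1.    0.5  -3.11]
grasp [ 643.4 -127.7   88.6] [-0.46  0.55  1.82  1.08  0.4  -3.11] 31.3
pulled [ 546.4 -141.7  140.7] [-0.58  0.32  2.    0.99  0.5  -3.11] 38.2
bay [591.8 121.3 114.3] [ 0.23  0.41  1.9  -0.83  0.28 -0.55] 58.2
bay [658.8 118.   78.6] [ 0.18  0.56  1.72 -0.68  0.28 -0.73] 64.1
```

```bash
cat > sim4.py <<'E'
from geo import *
def MT(yaw,tilt):
    t=np.radians(tilt);d=Rz(yaw)@np.array([np.sin(t),0,-np.cos(t)])
    z=Rz(yaw)@np.array([0,1,0]);return np.c_[d,np.cross(z,d),z]
seeds=[np.array([0,.6,1.7,.0,.5,a]) for a in(-1.57,1.57)]+[np.array([0,.6,1.7,3.1,.5,a]) for a in (-1.57,1.57)]
print("tilt, (posname, feasible q)")
for tilt in (20,25,28,30,32,35,39,45,50):
  for flip in (0,1):
    for nm,F,yaw,g in (("gr",chuteW,DY,16),("pull",chuteW,DY,-95),("bay",bayW,BY,16),("baypre",bayW,BY,-60)):
      M=MT(yaw,tilt)
      if flip: M=M@np.diag([1,-1,-1.])
      p=F(g,0,17)+5*M[:,0];best=None
      for s in seeds:
        q=ik(s,p,M,1.);y,N=pose(q);e=np.linalg.norm(y-p)+1000*np.linalg.norm(R.from_matrix(M@N.T).as_rotvec())
        if best is None or e<best[0]-.1:best=(e,q)
      if flip==0 or best[0]<1: print(tilt,flip,nm,best[0].round(1),best[1].round(2))
E
python3 sim4.py
```

```text
tilt, (posname, feasible q)
20 0 gr 0.0 [-0.39  0.6   1.64  0.31  0.62 -2.33]
20 0 pull 0.0 [-0.5   0.39  1.84  0.34  0.66 -2.46]
20 0 bay 0.0 [ 0.08  0.62  1.62 -0.09  0.55 -1.37]
20 0 baypre 0.0 [ 0.1   0.48  1.78 -0.1   0.54 -1.34]
20 1 gr 0.0 [-0.39  0.6   1.64  0.31  0.62  0.81]
20 1 pull 0.0 [-0.5   0.39  1.84  0.34  0.66  0.68]
20 1 bay 0.0 [ 0.08  0.62  1.62 -0.09  0.55  1.77]
20 1 baypre 0.0 [ 0.1   0.48  1.78 -0.1   0.54  1.8 ]
25 0 gr 0.0 [-0.42  0.58  1.71  0.47  0.52 -2.5 ]
25 0 pull 0.0 [-0.53  0.37  1.9   0.51  0.58 -2.64]
25 0 bay 0.0 [ 0.09  0.61  1.69 -0.15  0.41 -1.31]
25 0 baypre 0.0 [ 0.11  0.46  1.85 -0.17  0.41 -1.27]
25 1 gr 0.0 [-0.42  0.58  1.71  0.47  0.52  0.64]
25 1 pull 0.0 [-0.53  0.37  1.9   0.51  0.58  0.5 ]
25 1 bay 0.0 [ 0.09  0.61  1.69 -0.15  0.41  1.83]
25 1 baypre 0.0 [ 0.11  0.46  1.85 -0.17  0.41  1.87]
28 0 gr 0.0 [-0.43  0.58  1.75  0.6   0.47 -2.64]
28 0 pull 0.0 [-0.55  0.37  1.94  0.63  0.53 -2.77]
28 0 bay 0.0 [ 0.09  0.6   1.74 -0.21  0.32 -1.25]
28 0 baypre 0.0 [ 0.11  0.46  1.89 -0.24  0.32 -1.2 ]
28 1 gr 0.0 [-0.43  0.58  1.75  0.6  
[... 1400 characters left out ...]
45 0 gr 0.0 [-0.51  0.59  1.96  1.73  0.45  2.46]
45 0 pull 0.0 [-0.67  0.39  2.14  1.55  0.54  2.52]
45 0 bay 19.6 [0.12 0.63 1.98 3.59 0.28 1.26]
45 0 baypre 12.4 [0.15 0.49 2.12 3.67 0.28 1.2 ]
45 1 gr 0.0 [-0.51  0.59  1.96  1.73  0.45 -0.68]
45 1 pull 0.0 [-0.67  0.39  2.14  1.55  0.54 -0.63]
50 0 gr 0.0 [-0.54  0.62  2.01  1.96  0.55  2.21]
50 0 pull 0.0 [-0.71  0.42  2.19  1.76  0.63  2.28]
50 0 bay 0.0 [0.12 0.64 2.   3.49 0.39 1.36]
50 0 baypre 0.0 [0.15 0.5  2.15 3.53 0.41 1.34]
50 1 gr 0.0 [-0.54  0.62  2.01  1.96  0.55 -0.93]
50 1 pull 0.0 [-0.71  0.42  2.19  1.76  0.63 -0.86]
50 1 bay 0.0 [ 0.12  0.64  2.    3.49  0.39 -1.79]
50 1 baypre 0.0 [ 0.15  0.5   2.15  3.53  0.41 -1.81]
```

Call:
arm_command --deltas '[{"fingers": -1, "tx": 0.4, "ty": -0.2, "tz": 1, "roll": 0}]'

```text
time: 7.68
position: [586.4, -252.3, 349.2]
orientation: [1.607, 1.454, -2.119]
contact_force: [0.5, -0.1, 1.0]
opening: 85.5
```

Call:
arm_command --deltas '[{"fingers": -1, "tx": 0.4, "ty": -0.2, "tz": 1, "roll": 0}]'

```text
time: 7.8
position: [582.4, -245.6, 381.0]
orientation: [1.647, 1.41, -2.084]
contact_force: [0.3, 0.3, 1.2]
opening: 85.8
```

```bash
python3 st.py
```

```text
7.8 [-0.584  1.03   0.037  0.288  2.657  1.958] [ 582.4 -245.6  381. ] tilt 35.1 dir [-0.394  0.419 -0.818] jaw [-0.693 -0.72  -0.035] F [0.3 0.3 1.2] 85.8 fk [ 0.7 -0.6 -0.5]
```

Call:
arm_command --deltas '[{"fingers": -1, "tx": 0, "ty": -1, "tz": 0.7, "roll": 0}]'

```text
time: 7.92
position: [562.3, -279.4, 394.2]
orientation: [1.669, 1.379, -2.056]
contact_force: [-0.3, -0.6, 0.3]
opening: 85.7
```

Call:
arm_command --deltas '[{"fingers": -1, "tx": 0, "ty": -1, "tz": 1, "roll": 0}]'

```text
time: 8.05
position: [540.5, -310.3, 408.0]
orientation: [1.696, 1.344, -2.038]
contact_force: [-0.5, -0.1, 0.7]
opening: 85.1
```

```bash
python3 st.py
```

```text
8.05 [-0.688  0.982  0.038  0.196  2.657  1.794] [ 540.5 -310.3  408. ] tilt 31.5 dir [-0.339  0.397 -0.853] jaw [-0.7   -0.712 -0.052] F [-0.5 -0.1  0.7] 85.1 fk [ 0.6 -0.6 -0.4]
```

Call:
arm_command --deltas '[{"fingers": -1, "tx": 0.8, "ty": 1, "tz": 0, "roll": 0}, {"fingers": -1, "tx": 0.8, "ty": 1, "tz": 0, "roll": 0}, {"fingers": -1, "tx": 0.8, "ty": 1, "tz": 0, "roll": 0}]'

```text
time: 8.43
position: [599.2, -167.7, 421.2]
orientation: [1.658, 1.378, -2.068]
contact_force: [0.5, 0.5, 0.1]
opening: 85.5
```

```bash
python3 st.py
```

```text
8.425 [-0.484  0.972  0.037  0.399  2.657  2.147] [ 599.2 -167.7  421.2] tilt 33.4 dir [-0.376  0.402 -0.835] jaw [-0.693 -0.72  -0.035] F [0.5 0.5 0.1] 85.5 fk [ 0.6 -0.5 -0.4]
```

Call:
arm_command --deltas '[{"fingers": -1, "tx": 1, "ty": 0, "tz": 0, "roll": 0}]'

```text
time: 8.55
position: [604.9, -154.8, 414.8]
orientation: [1.641, 1.395, -2.078]
contact_force: [-0.7, -0.0, 0.2]
opening: 85.2
```

```bash
python3 st.py
```

```text
8.55 [-0.464  0.984  0.036  0.413  2.657  2.171] [ 604.9 -154.8  414.8] tilt 34.3 dir [-0.391  0.405 -0.827] jaw [-0.688 -0.725 -0.03 ] F [-0.7 -0.   0.2] 85.2 fk [ 0.6 -0.5 -0.4]
```

Call:
arm_command --deltas '[{"fingers": -1, "tx": 1, "ty": 0.3, "tz": 0, "roll": 0}]'

```text
time: 8.68
position: [612.3, -132.4, 409.0]
orientation: [1.624, 1.411, -2.1]
contact_force: [0.2, 0.9, 0.8]
opening: 85.6
```

Call:
arm_command --deltas '[{"fingers": -1, "tx": 1, "ty": 0.3, "tz": 0, "roll": 0}]'

```text
time: 8.8
position: [618.6, -108.6, 405.0]
orientation: [1.602, 1.428, -2.115]
contact_force: [-0.1, -0.7, -0.4]
opening: 85.3
```

```bash
python3 st.py
```

```text
8.8 [-0.399  1.005  0.037  0.475  2.657  2.28 ] [ 618.6 -108.6  405. ] tilt 36.5 dir [-0.429  0.412 -0.804] jaw [-0.683 -0.731 -0.011] F [-0.1 -0.7 -0.4] 85.3 fk [ 0.7 -0.5 -0.4]
```

Call:
arm_command --deltas '[{"fingers": -1, "tx": -0.2, "ty": 0.3, "tz": 1, "roll": 0}]'

```text
time: 8.93
position: [612.5, -81.5, 438.7]
orientation: [1.644, 1.413, -2.094]
contact_force: [-0.3, -0.5, 0.9]
opening: 85.5
```

```bash
python3 st.py
```

```text
8.925 [-0.377  0.955  0.042  0.551  2.656  2.378] [612.5 -81.5 438.7] tilt 35.5 dir [-0.399  0.421 -0.814] jaw [-0.695 -0.718 -0.03 ] F [-0.3 -0.5  0.9] 85.5 fk [ 0.6 -0.5 -0.4]
```

Call:
arm_command --deltas '[{"fingers": -1, "tx": -0.2, "ty": 0, "tz": -0.1, "roll": 0.2}, {"fingers": -1, "tx": -0.3, "ty": 0, "tz": -0.1, "roll": 0.4}, {"fingers": -1, "tx": -0.3, "ty": 0, "tz": -0.1, "roll": 0.6}, {"fingers": -1, "tx": -0.3, "ty": 0, "tz": -0.1, "roll": 0.8}, {"fingers": -1, "tx": -0.3, "ty": 0, "tz": -0.1, "roll": 1}, {"fingers": -1, "tx": -0.3, "ty": 0, "tz": -0.1, "roll": 1}]'

```text
time: 9.68
position: [566.1, -80.5, 428.9]
orientation: [0.857, 1.678, -1.605]
contact_force: [0.6, -0.5, -0.6]
opening: 85.4
```

```bash
python3 st.py
```

```text
9.675 [-0.219  0.824  0.339 -0.198  2.57   1.188] [566.1 -80.5 428.9] tilt 34.9 dir [-0.572  0.018 -0.82 ] jaw [ 0.018 -0.999 -0.035] F [ 0.6 -0.5 -0.6] 85.4 fk [ 0.8 -0.1 -0.3]
```

Call:
arm_command --deltas '[{"fingers": -1, "tx": 0.4, "ty": 0, "tz": 1, "roll": 0}]'

```text
time: 9.8
position: [594.4, -95.7, 434.5]
orientation: [0.869, 1.606, -1.569]
contact_force: [1.4, -0.6, -0.1]
opening: 85.6
```

```bash
python3 st.py
```

```text
9.8 [-0.222  0.929  0.074 -0.279  2.65   1.099] [594.4 -95.7 434.5] tilt 31.0 dir [-0.515 -0.017 -0.857] jaw [ 0.037 -0.999 -0.003] F [ 1.4 -0.6 -0.1] 85.6 fk [ 0.7 -0.  -0.3]
```

Call:
arm_command --deltas '[{"fingers": -1, "tx": -0.3, "ty": 0, "tz": -0.1, "roll": 0}, {"fingers": -1, "tx": -0.3, "ty": 0, "tz": -0.1, "roll": 0}]'

```text
time: 10.05
position: [552.4, -97.0, 418.3]
orientation: [0.878, 1.596, -1.564]
contact_force: [1.3, -0.8, 0.5]
opening: 85.6
```

```bash
python3 st.py; cat > sim5.py <<'E'
from geo import *
from rig import env
s=env.state();q0=s["qpos"];x=s["position"];M=R.from_rotvec(s["orientation"]).as_matrix()
jaw=np.degrees(np.arctan2(M[1,2],M[0,2]));tot=(98.24-jaw)%360;print("roll",tot,tot/45)
Mf=Rz(np.radians(tot))@M;d=Mf[:,0]
tcp=lambda F,g,gz,d,gy=0:F(g,gy,gz)+5*d
pre=tcp(chuteW,-90,14,d);gr=tcp(chuteW,10,14,d)
print("pre",pre.round(1),"grasp",gr.round(1),"d,jaw in chute",(CF.T@Mf[:,[0,2]]).round(3).tolist())
for way in ([420,-120,400],[450,-100,350],[480,-150,350],[480,-50,400]):
  way=np.array(way);q=q0.copy();out=[]
  for k in range(1,29):
    if k<=19: f=min(1,k/8);p=x+(way-x)*f;a=tot*k/19
    else: p=way+(pre-way)*(k-19)/9;a=tot
    N=Rz(np.radians(a))@M;qn=ik(q,p,N,1.);y,_=pose(qn)
    out.append((np.linalg.norm(y-p).round(1),np.abs(qn-q).max().round(2),*qn.round(2)));q=qn
  o=np.array(out);print(way,"err",o[:,0].max(),"dq",o[:,1].max(),"min",o[:,2:].min(0),"max",o[:,2:].max(0),"end",q.round(2))
for nm,p in (("grasp",gr),("pulled",tcp(chuteW,-95,14,d))):
    q=ik(q,p,Mf,1.);print(nm,p.round(1),q.round(2),np.linalg.norm(pose(q)[0]-p).round(1))
Mb=Rz(np.radians(tot-11.04))@M;d=Mb[:,0]
for g in (-60,10):
    p=tcp(bayW,g,14,d);q=ik(q,p,Mb,1.);print("bay",p.round(1),q.round(2),np.linalg.norm(pose(q)[0]-p).round(1),np.degrees(R.from_matrix(Mb@pose(q)[1].T).magnitude()).round(2))
E
python3 sim5.py
```

```text
10.05 [-0.238  0.709  0.556 -0.198  2.381  1.19 ] [552.4 -97.  418.3] tilt 30.4 dir [-0.506 -0.017 -0.862] jaw [ 0.034 -0.999 -0.001] F [ 1.3 -0.8  0.5] 85.6 fk [ 0.7 -0.  -0.2]
roll 186.28113851204094 4.139580855823132
pre [ 548.8 -141.4  135.3] grasp [ 636.1 -128.7   88.4] d,jaw in chute [[0.852, 0.0], [-0.0, 1.0], [-0.524, -0.001]]
[ 420 -120  400] err 0.0 dq 0.31 min [-0.74 -0.2   0.69 -0.53  0.5  -2.91] max [-0.11  0.64  1.97  0.76  2.29  1.02] end [-0.57  0.38  1.97  0.76  0.5  -2.91]
[ 450 -100  350] err 0.0 dq 0.33 min [-0.62 -0.13  0.69 -0.54  0.5  -2.91] max [-0.06  0.65  1.98  0.76  2.28  1.03] end [-0.57  0.38  1.97  0.76  0.5  -2.91]
[ 480 -150  350] err 0.0 dq 0.32 min [-0.69 -0.04  0.67 -0.54  0.5  -2.91] max [-0.14  0.66  1.97  0.76  2.29  1.02] end [-0.57  0.38  1.97  0.76  0.5  -2.91]
[480 -50 400] err 0.0 dq 0.3 min [-0.57 -0.1   0.65 -0.53  0.5  -2.91] max [0.05 0.66 1.97 0.76 2.31 1.03] end [-0.57  0.38  1.97  0.76  0.5  -2.91]
grasp [ 636.1 -128.7   88.4] [-0.45  0.56  1.8   0.75  0.43 -2.8 ] 0.0
pulled [ 544.4 -142.   137.6] [-0.57  0.37  1.98  0.76  0.5  -2.91] 0.0
bay [589.7 121.4 111.2] [ 0.12  0.45  1.91 -0.33  0.28 -1.11] 7.8 0.27
bay [651.5 118.4  78.4] [ 0.1   0.58  1.77 -0.29  0.28 -1.16] 8.2 0.3
```

Call:
arm_command --deltas '[{"fingers": -1, "tx": -0.15, "ty": 0, "tz": -0.05, "roll": 0.22}, {"fingers": -1, "tx": -0.3, "ty": 0, "tz": -0.1, "roll": 0.44}, {"fingers": -1, "tx": -0.45, "ty": 0, "tz": -0.15, "roll": 0.66}, {"fingers": -1, "tx": -0.5, "ty": 0, "tz": -0.2, "roll": 0.88}, {"fingers": -1, "tx": -0.5, "ty": 0, "tz": -0.2, "roll": 1}]'

```text
time: 10.68
position: [474.2, -95.3, 391.7]
orientation: [0.181, 1.652, -0.989]
contact_force: [0.2, -0.0, 0.6]
opening: 85.2
```

Call:
arm_command --deltas '[{"fingers": -1, "tx": 0, "ty": 0, "tz": 0, "roll": 0.22}, {"fingers": -1, "tx": 0, "ty": 0, "tz": 0, "roll": 0.44}, {"fingers": -1, "tx": 0, "ty": 0, "tz": 0, "roll": 0.66}, {"fingers": -1, "tx": 0, "ty": 0, "tz": 0, "roll": 0.88}, {"fingers": -1, "tx": 0, "ty": 0, "tz": 0, "roll": 1}]'

```text
time: 11.3
position: [474.5, -95.5, 391.8]
orientation: [-0.441, 1.519, -0.384]
contact_force: [-0.0, 0.1, 0.3]
opening: 85.6
```

```bash
python3 st.py
```

```text
11.3 [-0.045  0.178  1.457 -0.528  1.472 -0.039] [474.5 -95.5 391.8] tilt 30.2 dir [ 0.021 -0.503 -0.864] jaw [0.999 0.038 0.002] F [-0.   0.1  0.3] 85.6 fk [-0.3  0.5 -0.1]
```

Call:
arm_command --deltas '[{"fingers": -1, "tx": 0, "ty": 0, "tz": -0.1, "roll": 0.22}, {"fingers": -1, "tx": 0, "ty": 0, "tz": -0.2, "roll": 0.44}, {"fingers": -1, "tx": 0, "ty": 0, "tz": -0.3, "roll": 0.66}, {"fingers": -1, "tx": 0, "ty": 0, "tz": -0.4, "roll": 0.88}, {"fingers": -1, "tx": 0, "ty": 0, "tz": -0.5, "roll": 1}]'

```text
time: 11.92
position: [474.4, -96.0, 316.5]
orientation: [-0.982, 1.226, 0.23]
contact_force: [-0.1, -0.5, -0.2]
opening: 85.5
```

Call:
arm_command --deltas '[{"fingers": -1, "tx": 0, "ty": -0.05, "tz": -0.2, "roll": 0.22}, {"fingers": -1, "tx": 0, "ty": -0.1, "tz": -0.4, "roll": 0.44}, {"fingers": -1, "tx": 0, "ty": -0.2, "tz": -0.6, "roll": 0.66}, {"fingers": -1, "tx": 0.1, "ty": -0.3, "tz": -0.8, "roll": 0.88}, {"fingers": -1, "tx": 0.2, "ty": -0.3, "tz": -0.8, "roll": 1}]'

```text
time: 12.55
position: [494.7, -131.9, 206.7]
orientation: [-1.308, 0.919, 0.705]
contact_force: [0.6, 0.5, -0.0]
opening: 85.3
```

```bash
python3 st.py; python3 - <<'E'
from h import *
c=imaging.read_camera("wrist")
cv2.imwrite("pics/w1.png",cv2.cvtColor(c["pixels"],cv2.COLOR_RGB2BGR))
import pickle;pickle.dump(c,open("w1.pkl","wb"))
E
```

```text
12.55 [-0.52   0.148  2.032  0.382  0.515 -2.215] [ 494.7 -131.9  206.7] tilt 29.2 dir [ 0.484 -0.066 -0.873] jaw [0.162 0.987 0.016] F [ 0.6  0.5 -0. ] 85.3 fk [-0.7  0.2 -0.4]
```

View pics/w1.png

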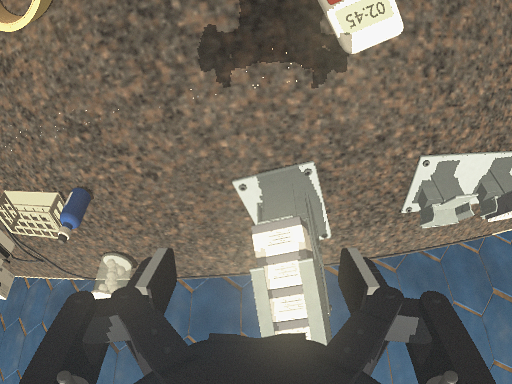

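```bash
cat >> h.py <<'E'
def projw(c,X):
    p=np.atleast_2d(X)@np.array(c["R"]).T+np.array(c["t"])
    th=np.arctan2(np.hypot(p[:,0],p[:,1]),p[:,2]);ph=np.arctan2(p[:,1],p[:,0])
    return np.c_[c["cx"]+c["fx"]*th*np.cos(ph),c["cy"]+c["fy"]*th*np.sin(ph)]
E
python3 - <<'E'
from h import *
from geo import *
import pickle
c=pickle.load(open("w1.pkl","rb"))
im=cv2.cvtColor(c["pixels"],cv2.COLOR_RGB2BGR).copy()
big=cv2.resize(im[140:345,160:512],None,fx=2.25,fy=2.25,interpolation=cv2.INTER_CUBIC)
D=lambda x,y,z:D0+Rz(DY)@np.array([x,y,z])
Bc=lambda x,y,z:B0+Rz(BY)@np.array([x,y,z])
L=[[D(0,55,6),D(0,-55,6),D(176,-55,6),D(176,55,6),D(0,55,6)],[chuteW(0,28,0),chuteW(0,28,36),chuteW(0,-28,36),chuteW(0,-28,0),chuteW(0,28,0)],
[Bc(-8.3,107,6),Bc(-8.3,-107,6),Bc(111.7,-107,6),Bc(111.7,107,6)],[bayW(0,20,0),bayW(0,-20,0)]]
for l in L:
    p=projw(c,np.array(l));print(p.round(0).tolist())
    p=((p+.5-[160,140])*2.25-.5);cv2.polylines(big,[np.int32(p*16).reshape(-1,1,2)],False,(0,0,255),1,cv2.LINE_AA,4)
cv2.imwrite("pics/w1o.png",big)
E
```

```text
[[313.0, 161.0], [229.0, 181.0], [267.0, 250.0], [330.0, 237.0], [313.0, 161.0]]
[[299.0, 216.0], [305.0, 250.0], [254.0, 259.0], [249.0, 227.0], [299.0, 216.0]]
[[525.0, 151.0], [421.0, 156.0], [401.0, 213.0], [497.0, 200.0]]
[[480.0, 194.0], [457.0, 197.0]]
```

View pics/w1o.png

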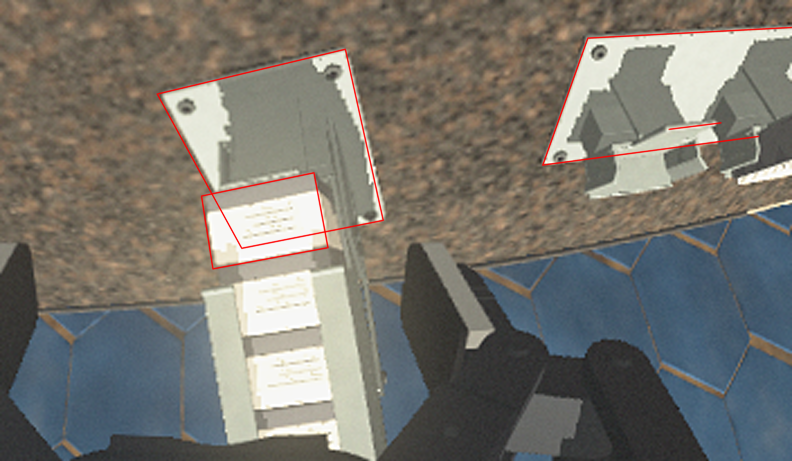

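Call:
arm_command --deltas '[{"fingers": -1, "tx": 0, "ty": 0, "tz": -0.1, "roll": 0.13}, {"fingers": -1, "tx": 0.1, "ty": 0, "tz": -0.2, "roll": 0.26}, {"fingers": -1, "tx": 0.15, "ty": -0.05, "tz": -0.3, "roll": 0.39}, {"fingers": -1, "tx": 0.15, "ty": -0.05, "tz": -0.3, "roll": 0.39}, {"fingers": -1, "tx": 0.15, "ty": -0.05, "tz": -0.3, "roll": 0.39}]'

```text
time: 13.22
position: [517.3, -138.4, 163.0]
orientation: [-1.468, 0.725, 0.94]
contact_force: [-0.7, 0.4, 0.2]
opening: 85.4
```

```bash
python3 st.py; cat > gp.py <<'E'
from geo import *
from rig import env
s=env.state();x=s["position"];M=R.from_rotvec(s["orientation"]).as_matrix();d=M[:,0]
for nm,F,C in (("chute",chuteW,CF),("bay",bayW,BF)):
    g=C.T@(x-5*d-F(0,0,0));print(nm,"grasp pt",g.round(1),"d",(C.T@d).round(3),"jaw",(C.T@M[:,2]).round(3))
    for t in ([-60,0,14],[10,0,14],[8,0,14],[0,0,20]): print("   to",t,((F(*t)+5*d-x)/150).round(3))
E
python3 gp.py
```

```text
13.225 [-0.6    0.287  1.998  0.669  0.578 -2.828] [ 517.3 -138.4  163. ] tilt 29.2 dir [ 0.482  0.081 -0.873] jaw [-0.143  0.99   0.013] F [-0.7  0.4  0.2] 85.4 fk [-0.5 -0.1 -0.5]
chute grasp pt [-130.1    7.5   24.1] d [ 0.841  0.011 -0.541] jaw [-0.006  1.     0.012]
   to [-60, 0, 14] [ 0.384  0.005 -0.279]
   to [10, 0, 14] [ 0.792  0.064 -0.498]
   to [8, 0, 14] [ 0.78   0.063 -0.492]
   to [0, 0, 20] [ 0.752  0.059 -0.431]
bay grasp pt [-136.9 -263.5   31.8] d [ 0.831  0.104 -0.547] jaw [-0.175  0.982 -0.078]
   to [-60, 0, 14] [ 0.482  1.735 -0.346]
   to [10, 0, 14] [ 0.894  1.715 -0.565]
   to [8, 0, 14] [ 0.882  1.716 -0.558]
   to [0, 0, 20] [ 0.854  1.717 -0.498]
```

Call:
arm_command --deltas '[{"fingers": -1, "tx": 0.13, "ty": 0.01, "tz": -0.1, "roll": 0}, {"fingers": -1, "tx": 0.26, "ty": 0.01, "tz": -0.2, "roll": 0}, {"fingers": -1, "tx": 0.38, "ty": 0.01, "tz": -0.28, "roll": 0}, {"fingers": -1, "tx": 0.38, "ty": 0.01, "tz": -0.28, "roll": 0}]'

```text
time: 13.72
position: [574.9, -136.0, 120.8]
orientation: [-1.471, 0.723, 0.942]
contact_force: [-1.2, 1.1, 0.4]
opening: 85.6
```

```bash
python3 st.py;python3 gp.py | head -4;  python3 - <<'E'
from h import *
from geo import *
c=imaging.read_camera("wrist")
im=cv2.cvtColor(c["pixels"],cv2.COLOR_RGB2BGR).copy()
big=cv2.resize(im[100:384,130:400],None,fx=2.1,fy=2.1,interpolation=cv2.INTER_CUBIC)
D=lambda x,y,z:D0+Rz(DY)@np.array([x,y,z])
L=[[D(0,55,6),D(0,-55,6),D(176,-55,6),D(176,55,6),D(0,55,6)],[chuteW(0,28,0),chuteW(0,28,36),chuteW(0,-28,36),chuteW(0,-28,0),chuteW(0,28,0)]]
for l in L:
    p=projw(c,np.array(l));p=((p+.5-[130,100])*2.1-.5);cv2.polylines(big,[np.int32(p*16).reshape(-1,1,2)],False,(0,0,255),1,cv2.LINE_AA,4)
cv2.imwrite("pics/w2o.png",big)
E
```

```text
13.725 [-0.524  0.439  1.908  0.714  0.496 -2.825] [ 574.9 -136.   120.8] tilt 29.2 dir [ 0.481  0.082 -0.873] jaw [-0.147  0.989  0.012] F [-1.2  1.1  0.4] 85.6 fk [-0.4 -0.1 -0.6]
chute grasp pt [-59.6   1.6  13.7] d [ 0.841  0.012 -0.541] jaw [-0.009  1.     0.009]
   to [-60, 0, 14] [-0.    -0.011  0.003]
   to [10, 0, 14] [ 0.408  0.049 -0.216]
   to [8, 0, 14] [ 0.396  0.047 -0.21 ]
```

View pics/w2o.png

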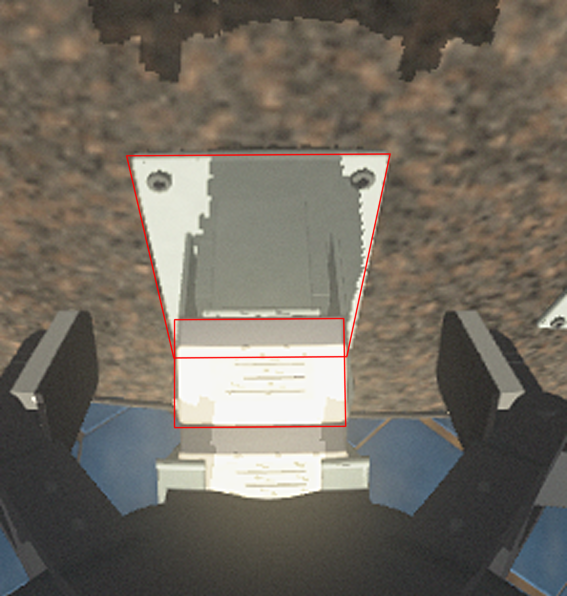

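Call:
arm_command --deltas '[{"fingers": -1, "tx": 0.13, "ty": 0.01, "tz": -0.07, "roll": 0}, {"fingers": -1, "tx": 0.26, "ty": 0.03, "tz": -0.14, "roll": 0}, {"fingers": -1, "tx": 0.35, "ty": 0.04, "tz": -0.185, "roll": 0}, {"fingers": -1, "tx": 0.4, "ty": 0.05, "tz": -0.21, "roll": 0}, {"fingers": -1, "tx": 0.4, "ty": 0.05, "tz": -0.21, "roll": 0}]'

```text
time: 14.4
position: [634.6, -129.0, 89.2]
orientation: [-1.473, 0.722, 0.943]
contact_force: [-0.2, 0.5, 0.8]
opening: 85.5
```

```bash
python3 st.py;python3 gp.py | head -4;  python3 - <<'E'
from h import *
c=imaging.read_camera("wrist")
im=cv2.cvtColor(c["pixels"],cv2.COLOR_RGB2BGR).copy()
cv2.imwrite("pics/w3.png",im)
E
```

```text
14.4 [-0.453  0.565  1.786  0.694  0.46  -2.747] [ 634.6 -129.    89.2] tilt 29.2 dir [ 0.481  0.082 -0.873] jaw [-0.148  0.989  0.011] F [-0.2  0.5  0.8] 85.5 fk [-0.3 -0.2 -0.7]
chute grasp pt [ 8.3 -0.1 14.1] d [ 0.841  0.012 -0.541] jaw [-0.01   1.     0.007]
   to [-60, 0, 14] [-0.398 -0.057  0.213]
   to [10, 0, 14] [ 0.01   0.002 -0.006]
   to [8, 0, 14] [-0.002  0.001  0.   ]
```

View pics/w3.png

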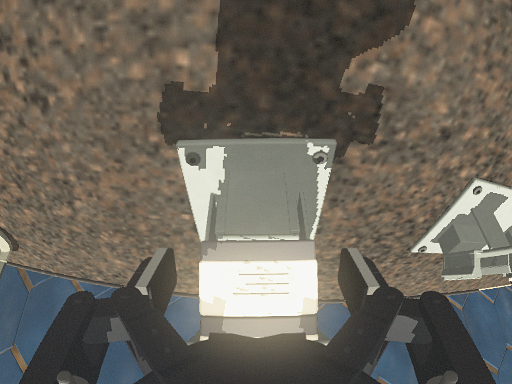

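Call:
arm_command --deltas '[{"fingers": 1, "tx": 0, "ty": 0, "tz": 0, "roll": 0}, {"fingers": 1, "tx": 0, "ty": 0, "tz": 0, "roll": 0}, {"fingers": 1, "tx": 0, "ty": 0, "tz": 0, "roll": 0}, {"fingers": 1, "tx": 0, "ty": 0, "tz": 0, "roll": 0}, {"fingers": 1, "tx": 0, "ty": 0, "tz": 0, "roll": 0}, {"fingers": 1, "tx": 0, "ty": 0, "tz": 0, "roll": 0}]' --grip_force 60

```text
time: 15.2
position: [634.4, -129.3, 89.6]
orientation: [-1.473, 0.722, 0.943]
contact_force: [-6.5, 0.1, 5.9]
opening: 54.8
```

```bash
python3 st.py;python3 gp.py | head -1;  python3 - <<'E'
from h import *
c=imaging.read_camera("wrist")
im=cv2.cvtColor(c["pixels"],cv2.COLOR_RGB2BGR).copy()
cv2.imwrite("pics/w4.png",im)
E
```

```text
15.2 [-0.453  0.564  1.786  0.694  0.461 -2.748] [ 634.4 -129.3   89.6] tilt 29.2 dir [ 0.482  0.082 -0.873] jaw [-0.148  0.989  0.011] F [-6.5  0.1  5.9] 54.8 fk [-0.3 -0.2 -0.7]
chute grasp pt [ 7.8 -0.3 14.3] d [ 0.841  0.012 -0.541] jaw [-0.01   1.     0.007]
```

View pics/w4.png

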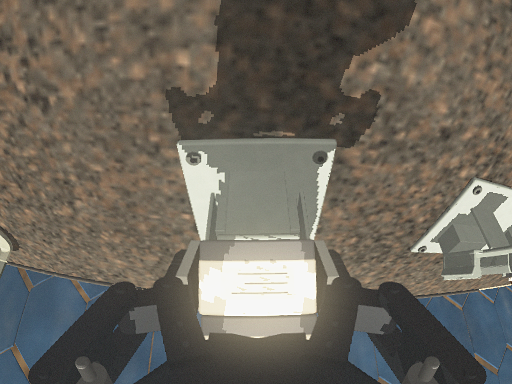

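Call:
arm_command --deltas '[{"fingers": 1, "tx": -0.041, "ty": -0.006, "tz": 0.022, "roll": 0}, {"fingers": 1, "tx": -0.087, "ty": -0.013, "tz": 0.047, "roll": 0}, {"fingers": 1, "tx": -0.146, "ty": -0.021, "tz": 0.078, "roll": 0}, {"fingers": 1, "tx": -0.204, "ty": -0.03, "tz": 0.11, "roll": 0}, {"fingers": 1, "tx": -0.204, "ty": -0.03, "tz": 0.11, "roll": 0}]'

```text
time: 15.88
position: [603.4, -134.0, 106.3]
orientation: [-1.473, 0.722, 0.942]
contact_force: [-1.7, -0.6, 2.3]
opening: 54.9
```

```bash
python3 st.py;python3 gp.py | head -1;  python3 - <<'E'
from h import *
c=imaging.read_camera("wrist")
im=cv2.cvtColor(c["pixels"],cv2.COLOR_RGB2BGR).copy()
cv2.imwrite("pics/w5.png",im)
E
```

```text
15.875 [-0.49   0.499  1.851  0.707  0.477 -2.792] [ 603.4 -134.   106.3] tilt 29.2 dir [ 0.482  0.081 -0.873] jaw [-0.148  0.989  0.01 ] F [-1.7 -0.6  2.3] 54.9 fk [-0.3 -0.2 -0.6]
chute grasp pt [-27.6  -0.5  14.4] d [ 0.841  0.011 -0.541] jaw [-0.009  1.     0.007]
```

View pics/w5.png

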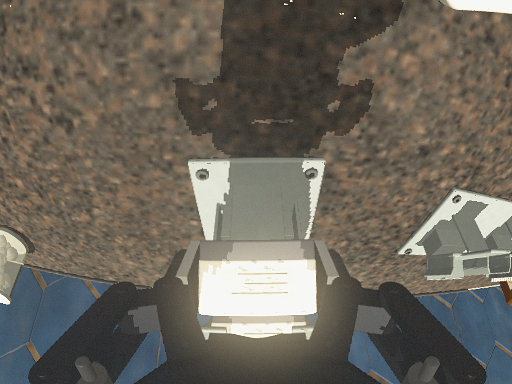

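Call:
arm_command --deltas '[{"fingers": 1, "tx": -0.06, "ty": -0.009, "tz": 0.032, "roll": 0}, {"fingers": 1, "tx": -0.12, "ty": -0.017, "tz": 0.064, "roll": 0}, {"fingers": 1, "tx": -0.18, "ty": -0.026, "tz": 0.097, "roll": 0}, {"fingers": 1, "tx": -0.24, "ty": -0.035, "tz": 0.13, "roll": 0}, {"fingers": 1, "tx": -0.3, "ty": -0.043, "tz": 0.161, "roll": 0}, {"fingers": 1, "tx": -0.37, "ty": -0.054, "tz": 0.2, "roll": 0}, {"fingers": 1, "tx": -0.44, "ty": -0.064, "tz": 0.236, "roll": 0}, {"fingers": 1, "tx": -0.5, "ty": -0.07, "tz": 0.27, "roll": 0}, {"fingers": 1, "tx": -0.5, "ty": -0.07, "tz": 0.27, "roll": 0}]'

```text
time: 17.05
position: [528.7, -144.5, 146.8]
orientation: [-1.473, 0.723, 0.942]
contact_force: [0.0, 0.8, -1.7]
opening: 55.1
```

```bash
python3 st.py;python3 gp.py | head -1;  python3 - <<'E'
from h import *
for n in("wrist","scene"):
    c=imaging.read_camera(n)
    im=cv2.cvtColor(c["pixels"],cv2.COLOR_RGB2BGR).copy()
    cv2.imwrite(f"pics/{n}6.png",im)
    if n=="scene":cv2.imwrite("pics/s6.png",cv2.resize(im[100:280,120:330],None,fx=3.3,fy=3.3,interpolation=cv2.INTER_CUBIC))
E
```

```text
17.05 [-0.597  0.336  1.985  0.705  0.549 -2.873] [ 528.7 -144.5  146.8] tilt 29.3 dir [ 0.482  0.081 -0.872] jaw [-0.148  0.989  0.01 ] F [ 0.   0.8 -1.7] 55.1 fk [-0.5 -0.1 -0.5]
chute grasp pt [-113.2   -0.3   14.7] d [ 0.841  0.011 -0.541] jaw [-0.009  1.     0.007]
```

View pics/wrist6.png

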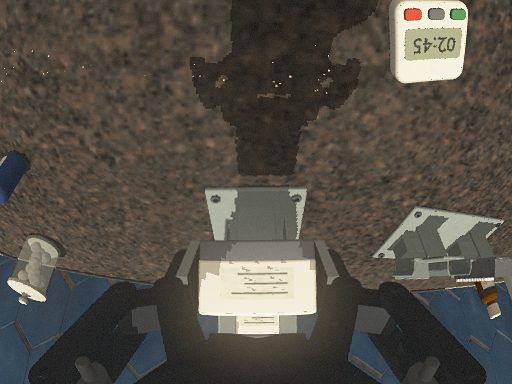

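View pics/s6.png

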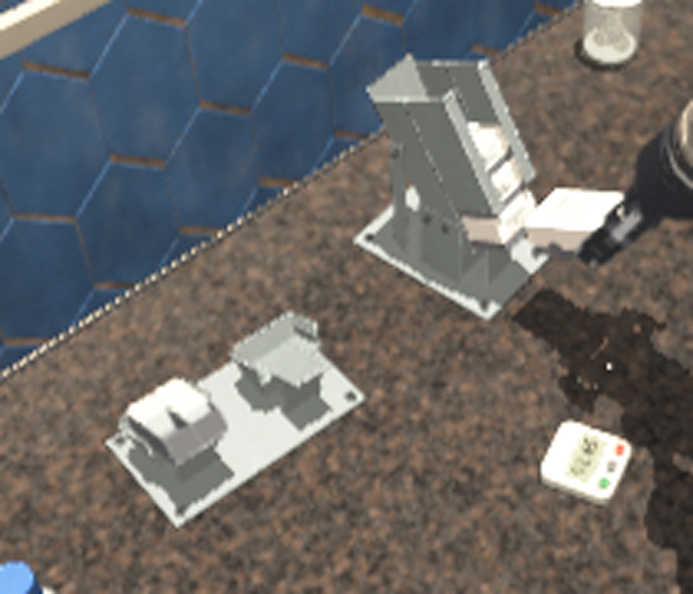

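```bash
cat > bay.py <<'E'
from geo import *
from rig import env
s=env.state();x=s["position"];M=R.from_rotvec(s["orientation"]).as_matrix();q=s["qpos"]
az=np.degrees(np.arctan2(M[1,2],M[0,2]))
print("roll to bay",(-2.8+90+0.5-az)/45)
Mb=Rz(np.radians(-2.8+90+0.5-az))@M;d=Mb[:,0]
for t in ([-60,0,60],[-40,0,60],[0,0,50],[4,0,35],[7.8,-.3,17],[7.8,-.3,14.3]):
    p=bayW(*t)+5*d;q=ik(q,p,Mb,1.);print(t,p.round(1),"delta",((p-x)/150).round(3),q.round(2),np.linalg.norm(pose(q)[0]-p).round(1),np.degrees(R.from_matrix(Mb@pose(q)[1].T).magnitude()).round(2))
E
python3 bay.py
```

```text
roll to bay -0.24038990770301105
[-60, 0, 60] [611.2 120.4 151.8] delta [0.547 1.766 0.036] [ 0.1   0.42  1.82 -0.15  0.4  -1.3 ] 0.0 0.0
[-40, 0, 60] [628.9 119.6 142.4] delta [ 0.664  1.76  -0.027] [ 0.09  0.46  1.78 -0.15  0.4  -1.31] 0.0 0.0
[0, 0, 50] [659.5 118.1 114.8] delta [ 0.868  1.75  -0.211] [ 0.09  0.54  1.73 -0.15  0.37 -1.32] 0.0 0.0
[4, 0, 35] [656.  118.2  99.7] delta [ 0.845  1.751 -0.311] [ 0.09  0.56  1.75 -0.17  0.33 -1.3 ] 0.0 0.0
[7.8, -0.3, 17] [650.8 118.2  82. ] delta [ 0.811  1.751 -0.429] [ 0.09  0.58  1.78 -0.19  0.28 -1.27] 0.0 0.0
[7.8, -0.3, 14.3] [649.6 118.3  79.6] delta [ 0.802  1.751 -0.445] [ 0.09  0.58  1.78 -0.2   0.28 -1.26] 1.7 0.06
```

Call:
arm_command --deltas '[{"fingers": 1, "tx": 0, "ty": 0.1, "tz": 0.1, "roll": 0}, {"fingers": 1, "tx": 0, "ty": 0.3, "tz": 0.2, "roll": -0.04}, {"fingers": 1, "tx": 0, "ty": 0.5, "tz": 0.25, "roll": -0.08}, {"fingers": 1, "tx": 0, "ty": 0.7, "tz": 0.3, "roll": -0.12}, {"fingers": 1, "tx": 0, "ty": 0.9, "tz": 0.3, "roll": -0.16}, {"fingers": 1, "tx": 0, "ty": 1, "tz": 0.3, "roll": -0.2}, {"fingers": 1, "tx": 0, "ty": 1, "tz": 0.3, "roll": -0.24}]'

```text
time: 18.02
position: [529.0, 7.4, 190.9]
orientation: [-1.379, 0.845, 0.8]
contact_force: [-1.4, -0.5, -1.5]
opening: 55.0
```

Call:
arm_command --deltas '[{"fingers": 1, "tx": 0, "ty": 0.2, "tz": 0, "roll": 0}, {"fingers": 1, "tx": 0, "ty": 0.4, "tz": 0, "roll": 0}, {"fingers": 1, "tx": 0.1, "ty": 0.6, "tz": 0, "roll": 0}, {"fingers": 1, "tx": 0.2, "ty": 0.76, "tz": 0, "roll": 0}, {"fingers": 1, "tx": 0.25, "ty": 0.76, "tz": 0, "roll": 0}, {"fingers": 1, "tx": 0.25, "ty": 0.76, "tz": 0, "roll": 0}]'

```text
time: 18.77
position: [566.6, 119.5, 190.6]
orientation: [-1.378, 0.846, 0.8]
contact_force: [0.1, -1.1, -1.2]
opening: 55.0
```

```bash
python3 st.py;python3 bay.py;  python3 - <<'E'
from h import *
from geo import *
c=imaging.read_camera("wrist");import pickle;pickle.dump(c,open("w7.pkl","wb"))
im=cv2.cvtColor(c["pixels"],cv2.COLOR_RGB2BGR).copy()
big=cv2.resize(im[100:384,130:400],None,fx=2.1,fy=2.1,interpolation=cv2.INTER_CUBIC)
Bc=lambda x,y,z:B0+Rz(BY)@np.array([x,y,z])
L=[[Bc(-8.3,107,6),Bc(-8.3,-107,6),Bc(111.7,-107,6),Bc(111.7,107,6)],[bayW(0,20,0),bayW(0,-20,0),bayW(44,-20,0),bayW(44,20,0),bayW(0,20,0)],[bayW(86,31,24),bayW(86,-31,24)]]
for l in L:
    p=projw(c,np.array(l));p=((p+.5-[130,100])*2.1-.5);cv2.polylines(big,[np.int32(p*16).reshape(-1,1,2)],False,(0,0,255),1,cv2.LINE_AA,4)
cv2.imwrite("pics/w7o.png",big)
E
```

```text
18.775 [ 0.108  0.294  1.886 -0.141  0.46  -1.31 ] [566.6 119.5 190.6] tilt 29.2 dir [ 0.487 -0.01  -0.873] jaw [0.039 0.999 0.011] F [ 0.1 -1.1 -1.2] 55.0 fk [-0.5 -0.  -0.4]
roll to bay -0.0008163552543319636
[-60, 0, 60] [611.2 120.4 151.8] delta [ 0.298  0.006 -0.259] [ 0.1   0.42  1.82 -0.15  0.4  -1.3 ] 0.0 0.0
[-40, 0, 60] [628.9 119.6 142.4] delta [ 0.415  0.    -0.322] [ 0.09  0.46  1.78 -0.15  0.4  -1.31] 0.0 0.0
[0, 0, 50] [659.5 118.1 114.8] delta [ 0.619 -0.01  -0.506] [ 0.09  0.54  1.73 -0.15  0.37 -1.32] 0.0 0.0
[4, 0, 35] [655.9 118.2  99.7] delta [ 0.596 -0.008 -0.607] [ 0.09  0.56  1.75 -0.16  0.33 -1.3 ] 0.0 0.0
[7.8, -0.3, 17] [650.8 118.2  82. ] delta [ 0.562 -0.009 -0.724] [ 0.09  0.58  1.77 -0.19  0.28 -1.27] 0.0 0.0
[7.8, -0.3, 14.3] [649.6 118.3  79.6] delta [ 0.553 -0.008 -0.74 ] [ 0.09  0.58  1.78 -0.2   0.28 -1.27] 1.1 0.04
```

View pics/w7o.png

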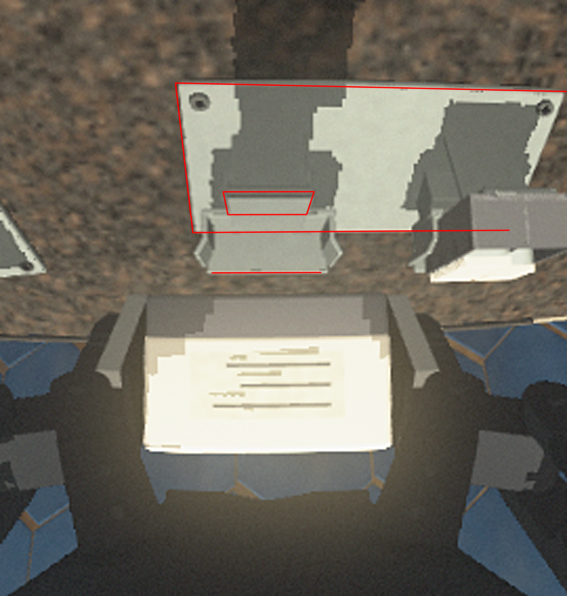

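```bash
cat > held.py <<'E'
from h import *
from geo import *
import pickle
# tool pose at grasp
xg=np.array([634.4,-129.3,89.6]);Mg=R.from_rotvec([-1.473,.722,.943]).as_matrix()
s=env.state();x=s["position"];M=R.from_rotvec(s["orientation"]).as_matrix()
def held(p): return x+M@(Mg.T@(chuteW(*p)-xg))
if __name__=="__main__":
    c=pickle.load(open("w7.pkl","rb"));im=cv2.cvtColor(c["pixels"],cv2.COLOR_RGB2BGR)
    big=cv2.resize(im[200:330,180:340],None,fx=4.5,fy=4.5,interpolation=cv2.INTER_CUBIC)
    l=np.array([held(p) for p in ((0,28,0),(0,28,36),(0,-28,36),(0,-28,0),(0,28,0))])
    p=((projw(c,l)+.5-[180,200])*4.5-.5);cv2.polylines(big,[np.int32(p*16).reshape(-1,1,2)],False,(0,0,255),1,cv2.LINE_AA,4)
    cv2.imwrite("pics/w7h.png",big)
    A=M@Mg.T@CF; o=held((0,0,0)); print("box front-lower mid in bay",(BF.T@(o-bayW(0,0,0))).round(1),"axes err deg",np.degrees(R.from_matrix(BF.T@A).as_rotvec()).round(2))
E
python3 held.py
```

```text
box front-lower mid in bay [-125.8   -3.2   58.9] axes err deg [-0.11  0.08  0.16]
```

View pics/w7h.png

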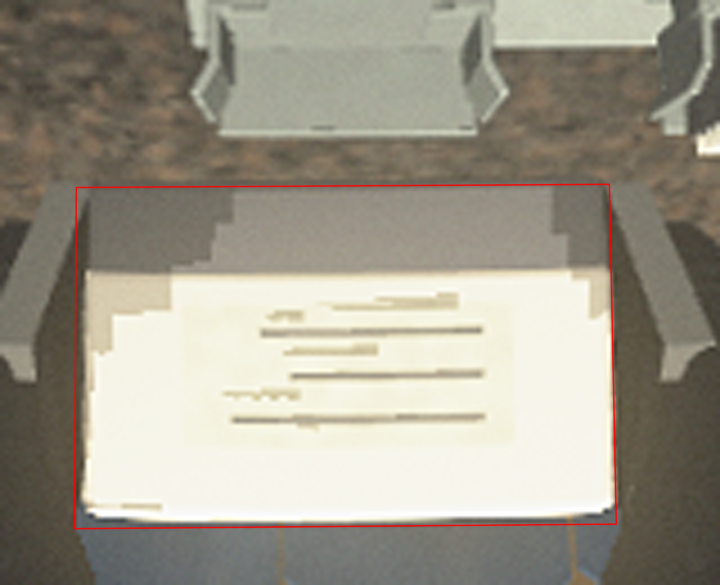

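Call:
arm_command --deltas '[{"fingers": 1, "tx": 0.15, "ty": 0, "tz": -0.11, "roll": 0}, {"fingers": 1, "tx": 0.3, "ty": 0, "tz": -0.23, "roll": 0}, {"fingers": 1, "tx": 0.45, "ty": 0, "tz": -0.36, "roll": 0}, {"fingers": 1, "tx": 0.58, "ty": -0.01, "tz": -0.48, "roll": 0}, {"fingers": 1, "tx": 0.61, "ty": -0.01, "tz": -0.5, "roll": 0}, {"fingers": 1, "tx": 0.61, "ty": -0.01, "tz": -0.5, "roll": 0}]'

```text
time: 19.58
position: [657.6, 117.6, 116.2]
orientation: [-1.378, 0.846, 0.798]
contact_force: [-1.3, -0.3, -1.1]
opening: 55.1
```

```bash
cat > b2.py <<'E'
from held import *
A=M@Mg.T@CF; o=held((0,0,0)); b=BF.T@(o-bayW(0,0,0)); print("box in bay",b.round(1),"axes err deg",np.degrees(R.from_matrix(BF.T@A).as_rotvec()).round(2))
for t in ([-4,0,12],[-3,0,6],[-3,0,2],[0,0,2],[0,0,0],[1,0,-1]): print(t,(BF@(np.array(t)-b)/150).round(3))
E
python3 st.py;python3 b2.py
```

```text
19.575 [ 0.086  0.538  1.732 -0.146  0.368 -1.319] [657.6 117.6 116.2] tilt 29.2 dir [ 0.488 -0.01  -0.873] jaw [0.04  0.999 0.011] F [-1.3 -0.3 -1.1] 55.1 fk [-0.3  0.  -0.6]
box in bay [-10.1  -0.2  36.1] axes err deg [-0.1   0.04  0.15]
[-4, 0, 12] [-0.039  0.003 -0.161]
[-3, 0, 6] [-0.052  0.004 -0.199]
[-3, 0, 2] [-0.065  0.004 -0.223]
[0, 0, 2] [-0.047  0.004 -0.232]
[0, 0, 0] [-0.053  0.004 -0.244]
[1, 0, -1] [-0.05   0.004 -0.253]
```

Lower to just above the saddle.

Call:
arm_command --deltas '[{"fingers": 1, "tx": -0.02, "ty": 0, "tz": -0.08, "roll": 0}, {"fingers": 1, "tx": -0.04, "ty": 0, "tz": -0.16, "roll": 0}, {"fingers": 1, "tx": -0.052, "ty": 0.003, "tz": -0.2, "roll": 0}, {"fingers": 1, "tx": -0.052, "ty": 0.003, "tz": -0.2, "roll": 0}]'

```text
time: 20.08
position: [649.6, 118.8, 85.3]
orientation: [-1.378, 0.846, 0.8]
contact_force: [0.5, 0.2, -1.0]
opening: 55.3
```

```bash
python3 st.py;python3 b2.py; python3 - <<'E'
from h import *
c=imaging.read_camera("wrist")
im=cv2.cvtColor(c["pixels"],cv2.COLOR_RGB2BGR).copy()
cv2.imwrite("pics/w8.png",im)
c=imaging.read_camera("scene");im=cv2.cvtColor(c["pixels"],cv2.COLOR_RGB2BGR);cv2.imwrite("pics/s8.png",cv2.resize(im[170:280,140:250],None,fx=5,fy=5,interpolation=cv2.INTER_CUBIC))
E
```

```text
20.075 [ 0.089  0.577  1.776 -0.189  0.288 -1.272] [649.6 118.8  85.3] tilt 29.1 dir [ 0.487 -0.01  -0.873] jaw [0.039 0.999 0.01 ] F [ 0.5  0.2 -1. ] 55.3 fk [-0.2  0.  -0.7]
box in bay [-2.8  0.6  5. ] axes err deg [-0.14  0.09  0.21]
[-4, 0, 12] [ 0.014 -0.005  0.045]
[-3, 0, 6] [ 0.001 -0.004  0.006]
[-3, 0, 2] [-0.011 -0.003 -0.017]
[0, 0, 2] [ 0.007 -0.004 -0.027]
[0, 0, 0] [ 0.    -0.004 -0.038]
[1, 0, -1] [ 0.003 -0.004 -0.047]
```

View pics/w8.png

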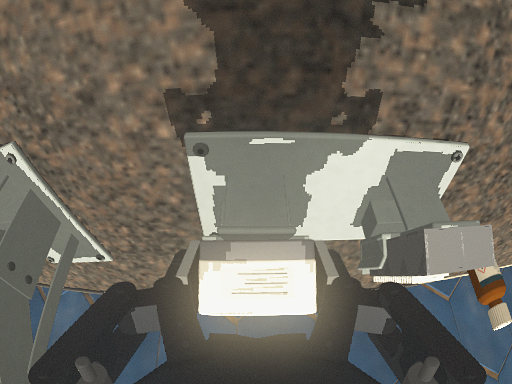

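View pics/s8.png

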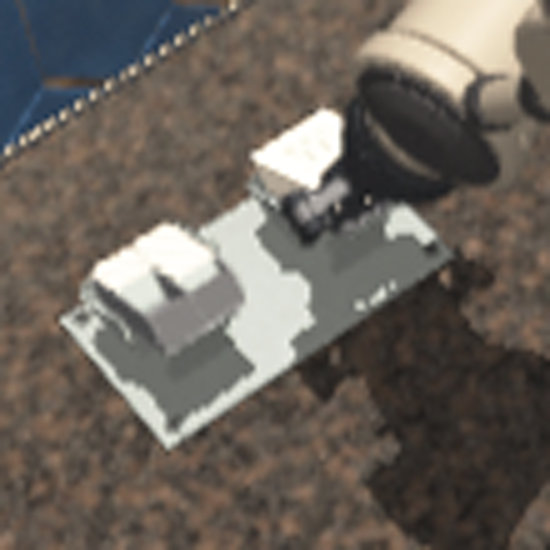

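Call:
arm_command --deltas '[{"fingers": 1, "tx": 0, "ty": -0.002, "tz": -0.01, "roll": 0}, {"fingers": 1, "tx": 0, "ty": -0.004, "tz": -0.02, "roll": 0}, {"fingers": 1, "tx": 0, "ty": -0.004, "tz": -0.028, "roll": 0}, {"fingers": 1, "tx": 0, "ty": -0.004, "tz": -0.028, "roll": 0}]'

```text
time: 20.68
position: [650.7, 118.3, 82.6]
orientation: [-1.378, 0.847, 0.799]
contact_force: [-0.6, 0.1, -1.4]
opening: 54.9
```

```bash
python3 st.py;python3 b2.py
```

```text
20.675 [ 0.088  0.582  1.775 -0.192  0.283 -1.269] [650.7 118.3  82.6] tilt 29.1 dir [ 0.487 -0.01  -0.873] jaw [0.04  0.999 0.01 ] F [-0.6  0.1 -1.4] 54.9 fk [-0.2  0.  -0.7]
box in bay [-0.5  0.1  3.1] axes err deg [-0.14  0.09  0.18]
[-4, 0, 12] [ 0.007 -0.001  0.063]
[-3, 0, 6] [-0.006 -0.     0.025]
[-3, 0, 2] [-0.018  0.     0.001]
[0, 0, 2] [-0.001 -0.001 -0.008]
[0, 0, 0] [-0.007 -0.    -0.02 ]
[1, 0, -1] [-0.004 -0.    -0.029]
```

Call:
arm_command --deltas '[{"fingers": 1, "tx": -0.01, "ty": 0, "tz": -0.01, "roll": 0}, {"fingers": 1, "tx": -0.015, "ty": 0, "tz": -0.02, "roll": 0}, {"fingers": 1, "tx": -0.015, "ty": 0, "tz": -0.02, "roll": 0}]'

```text
time: 21.05
position: [649.9, 118.8, 81.6]
orientation: [-1.378, 0.848, 0.8]
contact_force: [0.5, -0.2, -1.0]
opening: 55.1
```

```bash
python3 st.py;python3 b2.py
```

```text
21.05 [ 0.09   0.583  1.776 -0.196  0.282 -1.264] [649.9 118.8  81.6] tilt 29.1 dir [ 0.486 -0.011 -0.874] jaw [0.04  0.999 0.01 ] F [ 0.5 -0.2 -1. ] 55.1 fk [-0.2  0.  -0.7]
box in bay [-0.8  0.5  1.8] axes err deg [-0.15  0.17  0.15]
[-4, 0, 12] [ 0.013 -0.004  0.07 ]
[-3, 0, 6] [-0.    -0.004  0.031]
[-3, 0, 2] [-0.013 -0.003  0.008]
[0, 0, 2] [ 0.005 -0.004 -0.002]
[0, 0, 0] [-0.001 -0.004 -0.013]
[1, 0, -1] [ 0.001 -0.004 -0.022]
```

Progress; continue with small downward steps until contact.

Call:
arm_command --deltas '[{"fingers": 1, "tx": -0.01, "ty": -0.003, "tz": -0.02, "roll": 0}, {"fingers": 1, "tx": -0.01, "ty": -0.003, "tz": -0.02, "roll": 0}]'

```text
time: 21.3
position: [650.3, 118.8, 81.0]
orientation: [-1.378, 0.849, 0.8]
contact_force: [2.6, -0.1, 5.0]
opening: 55.4
```

```bash
python3 st.py;python3 b2.py|head -1
```

```text
21.3 [ 0.09   0.585  1.775 -0.199  0.282 -1.261] [650.3 118.8  81. ] tilt 29.1 dir [ 0.486 -0.011 -0.874] jaw [0.041 0.999 0.01 ] F [ 2.6 -0.1  5. ] 55.4 fk [-0.2  0.  -0.7]
box in bay [-0.2  0.6  1.6] axes err deg [-0.15  0.17  0.11]
```

Call:
arm_command --deltas '[{"fingers": 1, "tx": -0.008, "ty": -0.003, "tz": -0.02, "roll": 0}, {"fingers": 1, "tx": -0.008, "ty": -0.003, "tz": -0.02, "roll": 0}]'

```text
time: 21.55
position: [651.0, 118.7, 80.7]
orientation: [-1.378, 0.849, 0.799]
contact_force: [3.0, 1.1, 8.7]
opening: 55.0
```

```bash
python3 st.py;python3 b2.py|head -1
```

```text
21.55 [ 0.09   0.586  1.774 -0.201  0.282 -1.259] [651.  118.7  80.7] tilt 29.1 dir [ 0.486 -0.012 -0.874] jaw [0.041 0.999 0.009] F [3.  1.1 8.7] 55.0 fk [-0.2  0.  -0.7]
box in bay [0.6 0.6 1.6] axes err deg [-0.15  0.15  0.08]
```

Call:
arm_command --deltas '[{"fingers": 1, "tx": 0.01, "ty": -0.003, "tz": -0.005, "roll": 0}, {"fingers": 1, "tx": 0.016, "ty": -0.004, "tz": -0.008, "roll": 0}, {"fingers": 1, "tx": 0.016, "ty": -0.004, "tz": -0.008, "roll": 0}]'

```text
time: 21.92
position: [652.6, 118.4, 79.8]
orientation: [-1.378, 0.849, 0.799]
contact_force: [-5.0, 0.6, 16.3]
opening: 55.1
```

```bash
python3 st.py;python3 b2.py|head -1;python3 -c "
from geo import *
from rig import env
print(BF.T@env.state()['contact_force'])"
```

```text
21.925 [ 0.089  0.59   1.77  -0.197  0.282 -1.263] [652.6 118.4  79.8] tilt 29.1 dir [ 0.486 -0.012 -0.874] jaw [0.041 0.999 0.01 ] F [-5.   0.6 16.3] 55.1 fk [-0.2  0.  -0.7]
box in bay [2.5 0.3 1.5] axes err deg [-0.14  0.16  0.1 ]
[-12.12192491   0.34779487  12.04191743]
```

Call:
arm_command --deltas '[{"fingers": -1, "tx": 0, "ty": 0, "tz": 0, "roll": 0}, {"fingers": -1, "tx": 0, "ty": 0, "tz": 0, "roll": 0}, {"fingers": -1, "tx": 0, "ty": 0, "tz": 0, "roll": 0}, {"fingers": -1, "tx": 0, "ty": 0, "tz": 0, "roll": 0}, {"fingers": -1, "tx": 0, "ty": 0, "tz": 0, "roll": 0}, {"fingers": -1, "tx": 0, "ty": 0, "tz": 0, "roll": 0}]'

```text
time: 22.68
position: [650.7, 117.9, 76.3]
orientation: [-1.377, 0.855, 0.804]
contact_force: [1.0, 0.5, -0.2]
opening: 85.5
```

```bash
python3 st.py; python3 - <<'E'
from h import *
c=imaging.read_camera("wrist")
im=cv2.cvtColor(c["pixels"],cv2.COLOR_RGB2BGR).copy()
cv2.imwrite("pics/w9.png",im)
E
```

```text
22.675 [ 0.088  0.593  1.772 -0.198  0.283 -1.263] [650.7 117.9  76.3] tilt 28.7 dir [ 0.48  -0.013 -0.877] jaw [0.041 0.999 0.008] F [ 1.   0.5 -0.2] 85.5 fk [-0.2  0.  -0.7]
```

View pics/w9.png

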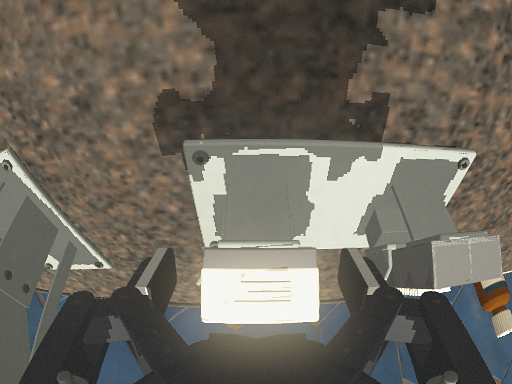

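Released, no forces. Retreat along the bay's −x, then up.

Call:
arm_command --deltas '[{"fingers": -1, "tx": -0.08, "ty": 0.004, "tz": 0.045, "roll": 0}, {"fingers": -1, "tx": -0.2, "ty": 0.01, "tz": 0.11, "roll": 0}, {"fingers": -1, "tx": -0.4, "ty": 0.02, "tz": 0.22, "roll": 0}, {"fingers": -1, "tx": -0.6, "ty": 0.03, "tz": 0.33, "roll": 0}, {"fingers": -1, "tx": -0.8, "ty": 0.03, "tz": 0.5, "roll": 0}, {"fingers": -1, "tx": -1, "ty": 0.03, "tz": 0.8, "roll": 0}, {"fingers": -1, "tx": -1, "ty": 0.03, "tz": 1, "roll": 0}]'

```text
time: 23.6
position: [498.2, 122.6, 228.2]
orientation: [-1.377, 0.854, 0.804]
contact_force: [1.2, -0.1, -0.3]
opening: 85.5
```

```bash
python3 st.py; python3 - <<'E'
from h import *
from geo import *
for n,(x0,y0,w,h,f) in {"wrist":(150,80,362,200,2.2),"scene":(120,90,190,190,3.1),"top":(165,110,150,85,5)}.items():
    c=imaging.read_camera(n)
    im=cv2.cvtColor(c["pixels"],cv2.COLOR_RGB2BGR)
    big=cv2.resize(im[y0:y0+h,x0:x0+w],None,fx=f,fy=f,interpolation=cv2.INTER_CUBIC)
    pr=projw if n=="wrist" else proj
    for l in ([(0,28,0),(0,28,36),(0,-28,36),(0,-28,0),(0,28,0)],[(0,28,36),(86,28,36),(86,-28,36),(0,-28,36)]):
        p=(pr(c,np.array([bayW(*a) for a in l]))+.5-[x0,y0])*f-.5
        cv2.polylines(big,[np.int32(p*16).reshape(-1,1,2)],False,(0,0,255),1,cv2.LINE_AA,4)
    cv2.imwrite(f"pics/{n}10.png",big)
E
```

```text
23.6 [ 0.138  0.13   1.977 -0.151  0.544 -1.281] [498.2 122.6 228.2] tilt 28.7 dir [ 0.48  -0.012 -0.877] jaw [0.04  0.999 0.008] F [ 1.2 -0.1 -0.3] 85.5 fk [-0.7 -0.  -0.4]
```

View pics/wrist10.png

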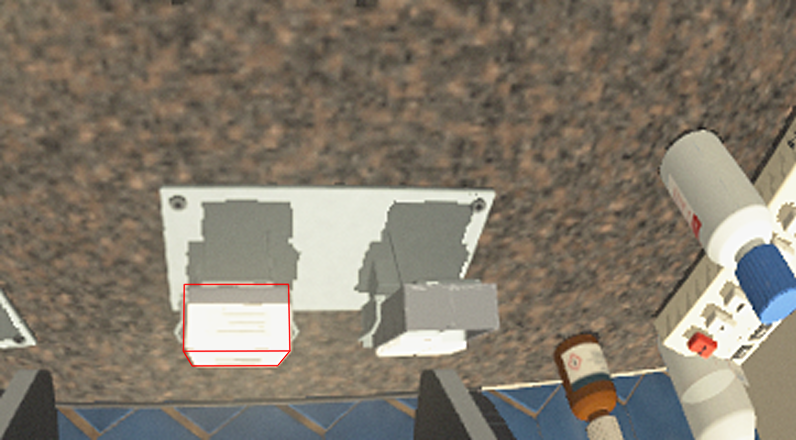

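View pics/scene10.png

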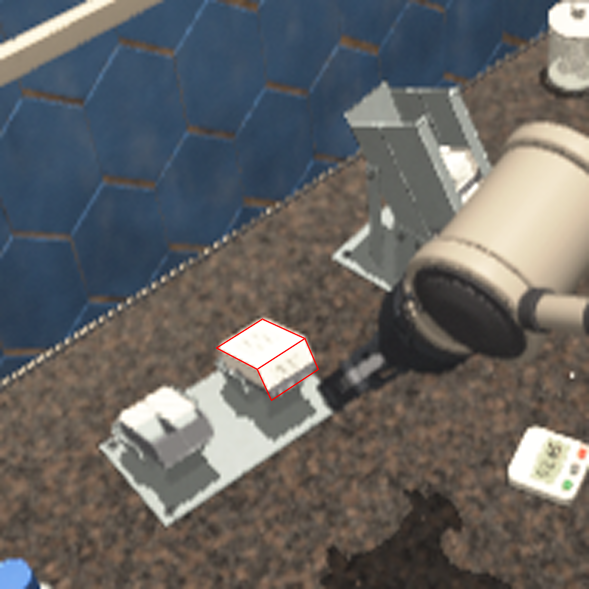

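View pics/top10.png

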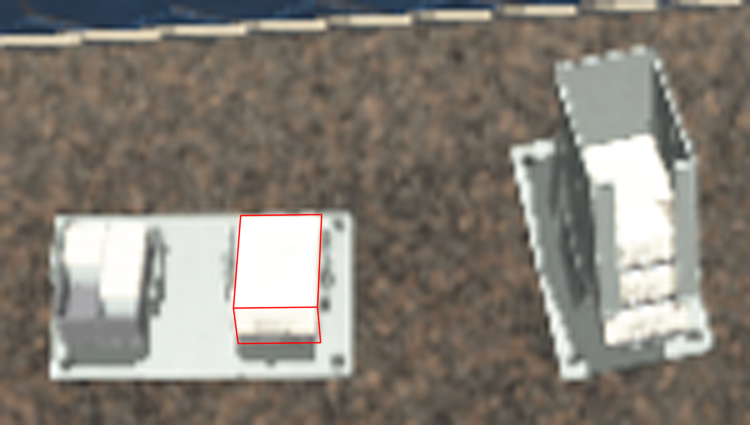

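```bash
python3 -c "
from rig import workorder
print(workorder.close_job())"
```

```text
the job is handed in; nothing more can be done
None
```

The bottom box is out of the dispenser and sits in the right-hand bay of the cradle. The job was handed in at about 24 s of the allowed 51 s.

**How it was done**
- **Tilt:** The moves can only turn the gripper about the vertical. I got a lean of about 29° by pushing the arm against its reach and wrist limits in free space, then turning it to face the chute. The recommended minimum was 30°, but nothing was touched on the approach.
- **Draw and set down:** I gripped the bottom box at 60 N and drew it along the chute's slope by about 120 mm. I lowered it until the saddle carried about 9 N, slid it about 2 mm further until a reaction of about 12 N along the bay suggested the back stop, opened the fingers and withdrew.

**Last checks, before hand-in**
- **Box:** In the wrist, scene and top pictures it matches the computed home outline to about a pixel, roughly 1 to 3 mm.
- **Dispenser:** After the draw, the three boxes left had dropped by one, and the last top picture shows them still in place.
- **Open box and bystanders:** The open box, the alcohol bottle and the timer look untouched. The stain bottle was not in the last pictures, but the arm stayed well clear of it.
- **Arm:** It was clear of everything, with a contact force of about 1 N.

**What disagreed or was off**
- **Saddle height:** The arm's position put the box 1.6 mm above the saddle when it made contact, which is within the calibration error.
- **Joint readings:** While building the tilt, joint 3 read 0.036 to 0.037 against its lower limit of 0.04. I do not know whether that counts as passing the range. The other joints stayed within theirs in every reading.

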